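Clamp the tumbler tub and load it for a derusting run

TASK

Get the vibratory tumbler ready to derust the clipper blades: stand the empty blue tub on the machine between the open jaws, and, while it is still empty, turn the turnbuckle sleeve until both jaws bear firmly on the tub. Then load the tub with every rusty clipper blade from the white mat and with all the abrasive blocks, tipping the blocks in from their tray, and put the empty tray back flat on its black mat. Do not disturb the oil bottle or the amber jar.

Things in the scene. Friction and masses are not known exactly. Their poses are not given: they have to be found in the camera images.
- machine: vibratory finishing machine, fixed: green base and steel platform (its own x from -105 to +215 mm, y from -120 to +120), platform top 80 mm above its origin. Origin on the bench below the middle of the tub place. Its x axis points from the tub place to the turnbuckle, its y axis runs along the turnbuckle and the travel of the jaws, z up.
- seat (a point): middle of the tub place on the platform top, between the two jaws; same axes as the machine. The tub stands here with its 150 mm length along y; clamping pushes it to the middle in y.
- jaw_left: grey clamp jaw on the machine +y side: upright plate 114 mm wide (x), top 35 mm above the platform, rubber-faced, slides along y. Origin at platform height in the middle of its rubber face, which is 84 mm from the seat at sleeve value 0. From its +x end an arm runs to one threaded rod of the turnbuckle (lug there 16 mm thick, top 56 mm above the platform).
- jaw_right: the same jaw on the -y side, on the other threaded rod. Turning the sleeve draws both jaws in alike, 4 mm each per whole turn; a tub (75 mm from its middle to each end face) standing in the middle is met by both at a sleeve value of about 14.1.
- sleeve_axis (a point): centre of the turnbuckle sleeve, 142 mm along machine x from the seat, 122 mm above the bench. The sleeve (radius 16 mm, 96 mm long along machine y) has four round tommy-bar spokes with red ball ends in its middle plane, 90 degrees apart, 10 mm thick, reaching 50 mm from the axis. The seated tub wall is 77 mm away, the jaw lugs 76 to 86 mm to either side.
- sleeve (a joint): turn of the sleeve in rad, over several turns. At 0 the spokes point up, to machine +x, down and -x; a growing value moves the top towards machine +x and draws the jaws in, 0.637 mm each per rad. Needs 0.12 N m (3 to 6 N at a spoke), stays where left, and goes hard within 0.2 rad of the jaws meeting the tub: tight when a spoke no longer yields to some 14 N. The thread ends at 16.
- tub: blue open tub, outside 130 (x) x 150 (y) x 75 mm (z), walls and floor 8 mm thick, 0.3 to 0.6 kg, loose. Origin at the middle of its underside. Either way round fits. Can be lifted by pinching one long wall (at its x = +61 or -61 mm) from above.
- tray: aluminium scoop tray, floor 110 (x) x 92 (y) x 4 mm, side walls 22 mm and back wall (+x end) 26 mm high, 4 mm thick, open lip at the -x end; 0.22 kg. Origin: middle of the underside. Behind it a red handle bar centred at (95, 0, 33) mm, 12 mm thick (x), 66 wide (y), 26 tall, 34 mm clear of the back wall, 50 mm clear between its arms: pinch it from above across its thickness.
- tray_lip (a point): middle of the open lip of the tray: (-55, 0, 4) mm in the tray frame.
- tray_mat: black rubber mat 240 x 140 x 3 mm, fixed: the home of the tray. Origin at the middle of its underside.
- blade1: rusty clipper blade set, brown with a dark cutter on top: 42 (x, teeth at -x) x 32 (y) x 15 mm (z), lower plate 9 mm thick, 0.07 kg. Origin at the middle of the underside. Lies on the white mat (3 mm thick). Two to four are present; None from the start means absent.
- blade2: rusty clipper blade set, brown with a dark cutter on top: 42 (x, teeth at -x) x 32 (y) x 15 mm (z), lower plate 9 mm thick, 0.07 kg. Origin at the middle of the underside. Lies on the white mat (3 mm thick). Two to four are present; None from the start means absent.
- blade3: rusty clipper blade set, brown with a dark cutter on top: 42 (x, teeth at -x) x 32 (y) x 15 mm (z), lower plate 9 mm thick, 0.07 kg. Origin at the middle of the underside. Lies on the white mat (3 mm thick). Two to four are present; None from the start means absent.
- blade4: rusty clipper blade set, brown with a dark cutter on top: 42 (x, teeth at -x) x 32 (y) x 15 mm (z), lower plate 9 mm thick, 0.07 kg. Origin at the middle of the underside. Lies on the white mat (3 mm thick). Two to four are present; None from the start means absent.
- media1: abrasive block (ceramic tumbling media), terracotta or green, 24 x 18 x 16 mm, 16 g. Origin at the middle of the underside. Lies loose on the tray. Blocks slide off once the tray is tipped past about 25 to 38 degrees.
- media2: abrasive block (ceramic tumbling media), terracotta or green, 24 x 18 x 16 mm, 16 g. Origin at the middle of the underside. Lies loose on the tray. Blocks slide off once the tray is tipped past about 25 to 38 degrees.
- media3: abrasive block (ceramic tumbling media), terracotta or green, 24 x 18 x 16 mm, 16 g. Origin at the middle of the underside. Lies loose on the tray. Blocks slide off once the tray is tipped past about 25 to 38 degrees.
- media4: abrasive block (ceramic tumbling media), terracotta or green, 24 x 18 x 16 mm, 16 g. Origin at the middle of the underside. Lies loose on the tray. Blocks slide off once the tray is tipped past about 25 to 38 degrees.
- media5: abrasive block (ceramic tumbling media), terracotta or green, 24 x 18 x 16 mm, 16 g. Origin at the middle of the underside. Lies loose on the tray. Blocks slide off once the tray is tipped past about 25 to 38 degrees.
- media6: abrasive block (ceramic tumbling media), terracotta or green, 24 x 18 x 16 mm, 16 g. Origin at the middle of the underside. Lies loose on the tray. Blocks slide off once the tray is tipped past about 25 to 38 degrees.
- oil_can: white oil bottle, 130 mm tall, 52 mm across, standing, not to be disturbed
- rust_jar: amber jar, 80 mm tall, 68 mm across, standing, not to be disturbed
Not all that is in view belongs to the job. Of the things shaped like the tub, the blue one is meant.

How it is judged:
By the outcome, as a careful person would: the job done as asked, in the order asked, and still so for the second after the job is handed in, with the robot touching nothing.
Of blade1, blade2, blade3, blade4 only 2 to 4 are there at a start; the rules pass over those that are not, and their reading is None.
At some moment in a run one of blade1, blade2, blade3, blade4 may be knocked a few centimetres aside while the robot is not near it.
It also fails if it takes over 208 s, if anything falls off the work surface, if the arm or the gripper's body presses on something with over 40 N, if the wrist force passes 120 N, or if a joint passes its speed limit or range.

ROBOT

A 6-joint arm with a two-finger parallel gripper is mounted at the origin on the work surface. World frame = base frame: x ahead of the robot, y to its left, z up, the work surface at z = 0. Lengths are in m, angles in rad, forces in N, time in s.
With the tool pointing down it reaches from about 0.25 to 0.775 m from the base axis. Payload 4 kg.
Tool frame: the origin (TCP) lies midway between the tips of the shut fingers; the grasp point (between the pads) lies 19 mm behind it; z points along the fingers, y is the line along which they close (so a half turn about z gives the same grasp; the last joint's range is limited). The gripper opens to 94 mm and grips with 3 to 60 N. Pads are 16 mm wide; open, the fingers measure 119 mm over their backs; the gripper's body (75 mm by 177 mm) begins 78 mm behind the grasp point.
Start: joints at [1.015, 0.087, 1.371, -0, 1.684, -0.103], TCP at [0.241, 0.495, 0.181] pointing down, gripper open.
Joint ranges: [-3.1, 3.1], [-0.76, 2.03], [0.27, 2.55], [-1.08, 4.22], [0.17, 2.65], [-2.57, 2.57]. Speed limits (rad/s): [2.79, 2.79, 3.14, 3.14, 3.14, 3.14].

INTERFACE

Orientations are given as a rotation vector (axis times angle).
In Python, from station import manip gives the robot as it stands.
- The arm moves only by the tool carry_out, never from a script. Its argument "commands" is a list of rows, each a list of 7 numbers: the finger opening in mm, from 0 to 94, then the shift along the world's x, y, z in mm, then the turn, a rotation vector about the world's x, y, z in rad. A call has 1 to 8 rows; each row shifts and turns the commanded pose from where the row before left it; what a row does not reach is not made up. A row lasts 1/10 s, in which the tool goes at most 50 mm and 8.59 degrees, less where a joint would pass 70% of its speed; a pose out of reach is approached as far as the arm can. A call is refused whole if a number of a shift passes 50 or a number of a turn 0.15, either way. A call with a gripper value outside its range is refused whole. The fingers move at their own pace and stop on an object; "grip_force" is the grip in N (left out, the last holds). Time passes only in rows, so rows that do not move let the fingers close. It gives the time, the measured TCP pose, the force, the opening and the grip force at its end, in the units of the state.
- manip.get_state(): the state, without advancing time (a new reading comes with each control period).
- manip.camera(name): name is "scene" or "top"; returns a dict with "image" (384x512x3 uint8, red, green, blue), "depth" (384x512 float32, m along the optical axis (not along the pixel's ray), 0 where there is no reading), "K" (3x3 intrinsics, pixels), "position" and "orientation" of the camera in the world. Camera axes: x right, y up, looking along -z (the intrinsics and any distortion apply to the point x, -y, -z); pixel columns grow to the right and rows downward; lengths in m; the calibration is good to about 2 mm. A picture is of the moment at which its call begins.
- manip.close_job(): hands the job in; it is judged then, once.
The state is a dict: "t": time; "joints": joint angles; "qd": joint speeds; "joint_torque": joint torques, N m; "position": TCP position; "orientation": TCP orientation; "ft_force": force on the tool from outside, world axes, zero at the start; "ft_torque": the same for the moment, N m; "opening": finger opening in m; "grasp_force": force on a finger pad.
Only numpy, scipy, OpenCV 4.12 (cv2) and the standard library are available. Lean on these libraries where they do the work, as an engineer would, in place of code of your own. Each camera call takes 0.05 s, during which the arm holds its last target. There are 200 camera calls.

## Working session

There is one attempt and no reset: what is moved stays moved. The work goes in short steps, Python scripts to look and compute and a tool call to move; the robot and the scene stay as the last step left them, time stands still between calls to the robot, and variables do not carry over. Pictures are saved under pics/ and viewed, at most 14 in all, crops included, and the job is handed in when it is done.

Besides the shell and the picture viewer there is one more tool, called in YAML: its name, and indented under it one key for each argument. carry_out: Moves the arm, as the interface text tells. Its arguments: {"type":"object","properties":{"commands":{"type":"array"},"grip_force":{"type":"number"}},"required":["commands"]}

```bash
ls; mkdir -p pics; cat > h.py <<'E'
import numpy as np, cv2
from scipy.spatial.transform import Rotation as R
from station import manip
def rot(o):
    o=np.array(o,float)
    return o if o.shape==(3,3) else (R.from_rotvec(o).as_matrix() if o.size==3 else R.from_quat(o).as_matrix())
def pts(c):
    "world point per pixel from depth"
    K=c["K"];h,w=c["depth"].shape;u,v=np.meshgrid(np.arange(w),np.arange(h));d=c["depth"]
    p=np.stack([(u-K[0,2])/K[0,0]*d,-(v-K[1,2])/K[1,1]*d,-d],-1)
    return p@rot(c["orientation"]).T+np.array(c["position"])
def save(n,im,s=1): cv2.imwrite("pics/"+n,cv2.resize(im[:,:,::-1],None,fx=s,fy=s,interpolation=cv2.INTER_CUBIC))
def shot(n):
    c=manip.camera(n); np.savez(n+".npz",**{k:np.array(v) for k,v in c.items()}); return c
E
python3 - <<'E'
from h import *
for n in("scene","top"):
    c=shot(n); save(n+"0.png",c["image"],1.5); print(n,c["K"],c["position"],c["orientation"],[k for k in c])
print(manip.get_state())
E
```

```text
pics
scene [[418.36873852   0.         256.91666637]
 [  0.         418.36873852 193.37704097]
 [  0.           0.           1.        ]] [ 1.14677662 -0.03439759  0.96814788] [0.55831881 0.48563313 1.31653826] ['image', 'depth', 'K', 'position', 'orientation']
top [[354.79707237   0.         245.47036564]
 [  0.         354.79707237 193.2060947 ]
 [  0.           0.           1.        ]] [0.23419896 0.04496744 1.16192441] [ 0.1541919  -0.13831146 -1.57398236] ['image', 'depth', 'K', 'position', 'orientation']
{'t': 0.1, 'joints': array([ 1.01486888e+00,  8.78838438e-02,  1.37209180e+00,  1.21346763e-06,
        1.68359868e+00, -1.03099682e-01]), 'qd': array([-8.06210928e-05, -3.31443509e-03, -3.06061571e-03, -3.67549675e-04,
        5.25912208e-05,  1.72942284e-04]), 'joint_torque': array([ 2.09682585e-03, -3.41253805e+01, -3.03300476e+01,  7.19698286e-02,
        3.03893373e-02, -7.71181135e-05]), 'position': array([0.24034717, 0.49410385, 0.17972551]), 'orientation': array([-7.05093764e-01, -3.06078466e+00,  2.94412594e-03]), 'ft_force': array([0.25309959, 0.83611598, 0.40373922]), 'ft_torque': array([-0.01907356, -0.03720684, -0.03564738]), 'grasp_force': 0.0, 'opening': 0.09400340460856109}
```

View pics/scene0.png

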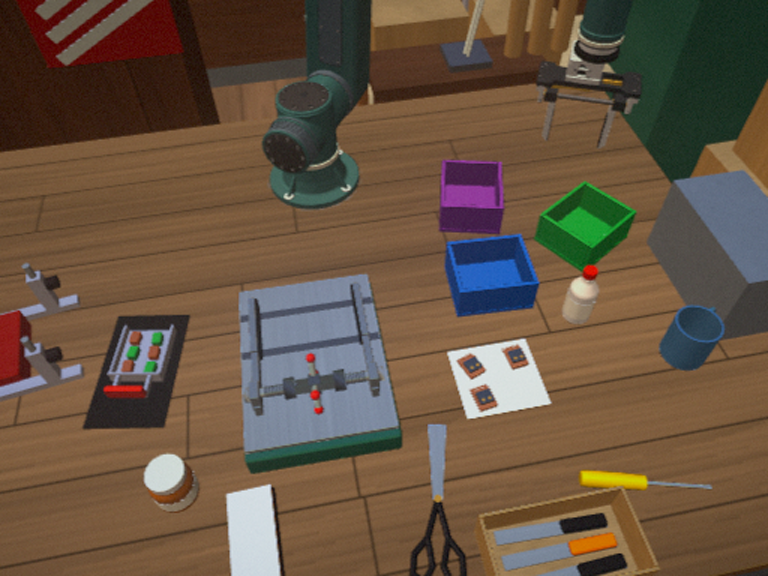

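View pics/top0.png

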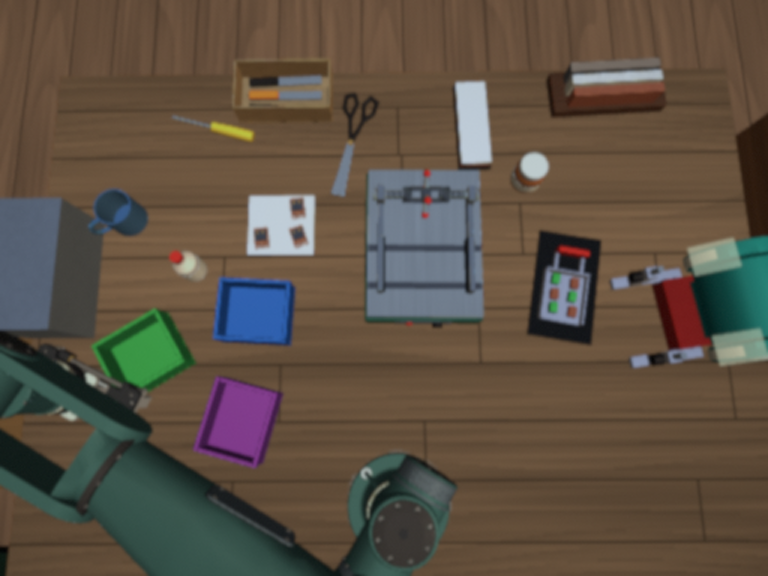

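Candidates (1.5x scene pixels): blue tub (490,275), chosen; purple tub (472,195), green tub (585,225) and blue mug (690,335), rejected. Three blades lie on the white mat, (470,366), (515,356) and (484,397). The tray is on the black mat at (140,350), and the machine is centred at (320,360).

```bash
cat >> h.py <<'E'
def ld(n): return dict(np.load(n+".npz"))
def ray(c,uv,z):
    "pixels (N,2) -> world points on plane z"
    uv=np.atleast_2d(uv).astype(float);K=c["K"]
    d=np.stack([(uv[:,0]-K[0,2])/K[0,0],-(uv[:,1]-K[1,2])/K[1,1],-np.ones(len(uv))],-1)@rot(c["orientation"]).T
    p=np.array(c["position"]);return p+d*((z-p[2])/d[:,2])[:,None]
def rect(P):
    "min-area rect of world xy (m) -> centre mm, size mm, angle of long side deg, "
    (c,s,a)=cv2.minAreaRect((P[:,:2]*1000).astype(np.float32))
    if s[0]<s[1]: s=s[::-1];a+=90
    return np.round(c,1),np.round(s,1),round((a+90)%180-90,1)
def hsvmask(c,lo,hi):
    h=cv2.cvtColor(c["image"],cv2.COLOR_RGB2HSV);return cv2.inRange(h,lo,hi)>0
E
python3 - <<'E'
from h import *
c=ld("top");P=pts(c)
save("crop_tub.png",c["image"][120:240,130:330],4)
z=P[...,2]
blue=hsvmask(c,(105,150,60),(120,255,255)); blue[:180]=0
blue[:, :140]=0; blue[:,200:]=0
m=blue&(z>.065)&(z<.085); print("tub",m.sum(),rect(P[m]),np.median(z[m])); 
m2=blue&(z<.025); print("tubfloor",m2.sum(),rect(P[m2]),np.median(z[m2]))
v,u=np.mgrid[:384,:512]
reg=(u>230)&(u<330)&(v>105)&(v<220)
m=reg&(z>.07)&(z<.09); print("plat",m.sum(),rect(P[m]),np.median(z[m]))
h=reg&(z>.1); 
n,l,s,ce=cv2.connectedComponentsWithStats(h.astype(np.uint8))
for i in range(1,n):
    if s[i,4]>20: print("hi",s[i],rect(P[l==i]),P[l==i][:,2].max())
red=(hsvmask(c,(0,170,100),(6,255,255))|hsvmask(c,(175,170,100),(180,255,255)))
n,l,s,ce=cv2.connectedComponentsWithStats(red.astype(np.uint8))
for i in range(1,n):
    if s[i,4]>4: print("red",s[i],ce[i].round(),P[l==i].mean(0).round(4),rect(P[l==i]))
# white mat & blades
w=(u>155)&(u<220)&(v>120)&(v<180)
m=w&hsvmask(c,(0,0,170),(180,60,255)); print("mat",rect(P[m]),np.median(z[m]))
b=(w&hsvmask(c,(0,60,20),(25,255,140)))
ys,xs=np.where(m); b&=(u>xs.min()+1)&(u<xs.max()-1)&(v>ys.min()+1)&(v<ys.max()-1)
b=(w&~hsvmask(c,(0,0,150),(180,60,255)))&(u>xs.min()+1)&(u<xs.max()-1)&(v>ys.min()+1)&(v<ys.max()-1)
n,l,s,ce=cv2.connectedComponentsWithStats(b.astype(np.uint8))
for i in range(1,n):
    if s[i,4]>20: 
        uv=np.stack([u[l==i],v[l==i]],-1); print("blade",s[i],ce[i].round(),rect(ray(c,uv,.012)),np.median(z[l==i]))
# black mat
t=(u>345)&(u<405)&(v>150)&(v<232)
m=t&hsvmask(c,(0,0,0),(180,255,45)); print("blackmat",rect(P[m]),np.median(z[m]))
m=t&(z>.008)&(z<.05)
print("tray",rect(P[m]),z[m].max())
for nm,(a,b_,c_,d) in dict(oil=(110,140,165,188),jar=(340,368,100,128)).items():
    q=P[c_:d,a:b_].reshape(-1,3);q=q[q[:,2]>.04];print(nm,rect(q),q[:,2].max())
E
```

```text
tub 455 (array([398.8, 296.9]), array([150.2, 128.2]), 86.8) 0.0758807568545048
tubfloor 1291 (array([403.3, 303.7]), array([123.9, 109.9]), 87.0) 0.009778179201713755
plat 6146 (array([541.3, -62.8]), array([321.6, 240.8]), -1.0) 0.08164945108319077
hi [ 249  113   71   82 1289] (array([452.2, -63.9]), array([437.3, 215.1]), -0.4) 1.1619244050754631
red [283 114   3   3   6] [284. 115.] [ 0.6622 -0.0636  0.1561] (array([662.3, -63.9]), array([7.2, 4.3]), -42.1)
red [283 132   4   3   8] [284. 133.] [ 0.6013 -0.062   0.1658] (array([601.2, -61.9]), array([6.7, 5.9]), 26.6)
red [372 164  21   7  97] [382. 167.] [ 0.5267 -0.388   0.0437] (array([ 531.9, -394.8]), array([79.3, 30.3]), 79.3)
red [113 168   8   7  44] [117. 171.] [0.4996 0.4411 0.1317] (array([499.6, 441.2]), array([21., 19.]), 47.1)
red [442 184  31  47 762] [456. 208.] [ 0.3891 -0.6017  0.0571] (array([ 351.1, -292.5]), array([699.3, 145.2]), -82.6)
mat (array([446.5, 204.3]), array([500.9, 175.8]), 17.6) 0.0046117549759729926
blade [193 133  10  12  97] [198. 138.] (array([641.8, 217.7]), array([39.6, 30.7]), 0.9) 0.017380802484732838
blade [193 151  11  13  97] [198. 156.] (array([578.4, 212.5]), array([39.4, 30.1]), 26.3) 0.017123863359138403
blade [169 152  10  13 109] [174. 158.] (array([573.8, 297.5]), array([42.1, 30.4]), 1.6) 0.016531202204720596
blackmat (array([ 344.6, -253.7]), array([589.4, 241.1]), -47.5) 0.004445830152146613
tray (array([ 453.9, -375. ]), array([232.4, 138.7]), -10.4) 0.0498979800407513
oil (array([381.5, 243. ]), array([490.9,  51.2]), 59.3) 1.1619244050754631
jar (array([ 491.8, -125.4]), array([614. ,  67.4]), -39.7) 1.1619244050754631
```

View pics/crop_tub.png

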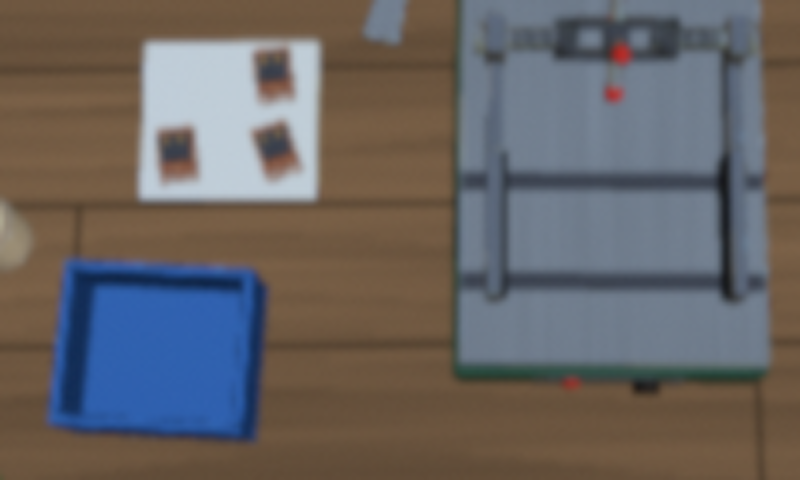

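The crop shows the blue tub at crop px (155,350), empty and with its long side along world y. The jaws are open at about (495,230) and (740,230). I'll refine the jaws, sleeve and tray with valid depth only, and start moving towards the tub.

```bash
cat > m.py <<'E'
from h import *
a=np.deg2rad(-1.0);S=np.array([.5413,-.0628])-.055*np.array([np.cos(a),np.sin(a)])
def mach(P):
    d=P[...,:2]-S;return np.stack([d[...,0]*np.cos(a)+d[...,1]*np.sin(a),-d[...,0]*np.sin(a)+d[...,1]*np.cos(a),P[...,2]],-1)
E
python3 - <<'E'
from m import *
print("seat",S)
for n in("top","scene"):
    c=ld(n);P=pts(c);ok=c["depth"]>0;M=mach(P)
    inb=ok&(abs(M[...,0]-55)<170)&(abs(M[...,1])<125)
    for s in(1,-1):
        j=inb&(abs(M[...,0])<50)&(M[...,2]>.108)&(M[...,2]<.125)&(M[...,1]*s>0)
        q=M[j];print(n,"jaw",s,j.sum(),np.percentile(q[:,1]*s*1000,[3,50,97]).round(1),np.median(q[:,2]))
    red=(hsvmask(c,(0,150,90),(8,255,255))|hsvmask(c,(174,150,90),(180,255,255)))&inb
    k,l,s,ce=cv2.connectedComponentsWithStats(red.astype(np.uint8))
    for i in range(1,k):
        if s[i,4]>4:
            q=np.median(M[l==i],0);print(n,"ball",s[i,4],(q*1000).round(),np.rad2deg(np.arctan2(q[0]-.142,q[2]-.122)).round())
    bar=(hsvmask(c,(0,150,90),(8,255,255))|hsvmask(c,(174,150,90),(180,255,255)))&ok&(P[...,1]<-.3)&(P[...,1]>-.46)&(P[...,0]>.45)&(P[...,0]<.6)&(P[...,2]>.04)
    print(n,"bar",bar.sum(),rect(P[bar]),np.median(P[bar][:,2]))
c=ld("top");P=pts(c);ok=c["depth"]>0
bm=ok&hsvmask(c,(0,0,0),(180,255,60))&(P[...,1]<-.28)&(P[...,1]>-.49)&(P[...,0]>.3)&(P[...,0]<.6)&(P[...,2]<.012)
print("blackmat",rect(P[bm]))
for nm,x,y in(("oil",.49,.43),("jar",.64,-.29)):
    q=P[ok&(np.hypot(P[...,0]-x,P[...,1]-y)<.07)&(P[...,2]>.045)];print(nm,rect(q),q[:,2].max())
E
```

```text
seat [ 0.48630838 -0.06184012]
top jaw 1 633 [ 14.1  97.2 723.1] 0.11566011014965283
top jaw -1 632 [ 22.7  96.1 555.4] 0.11517543034749134
top ball 13 [ 400. -497.   79.] 99.0
top ball 12 [ 391. -351.   78.] 100.0
top ball 17 [ 393. -396.   79.] 100.0
top ball 15 [ 398. -450.   78.] 100.0
top ball 11 [176.   2. 156.] 46.0
top ball 11 [115.   0. 166.] -32.0
top ball 109 [  45. -326.   49.] -127.0
top ball 56 [  5. 504. 131.] -86.0
top ball 809 [ -87. -545.   51.] -107.0
top ball 5 [-115.   31.   36.] -109.0
top bar 89 (array([ 525. , -385.2]), array([64.2, 12.8]), 78.7) 0.0498979800407513
scene jaw 1 1472 [  17.8  718.4 1265.5] 0.11534249765917376
scene jaw -1 1174 [ 16.  288.1 674.1] 0.11426570409350018
scene ball 85 [  6. 503. 127.] -88.0
scene ball 612 [ -80. -531.   49.] -108.0
scene ball 19 [ -86. -318.   21.] -114.0
scene ball 18 [ -43. -283.   22.] -119.0
scene ball 25 [118.   1. 161.] -32.0
scene ball 24 [ -20. -327.   20.] -122.0
scene ball 208 [  47. -322.   45.] -129.0
scene ball 30 [178.   2. 151.] 51.0
scene ball 19 [171.   1.  92.] 137.0
scene bar 141 (array([ 525.5, -386.7]), array([66.9, 15.3]), 77.6) 0.04681024529346678
blackmat (array([ 456.9, -377.4]), array([236.7, 139.6]), -10.5)
oil (array([482.1, 411.6]), array([97.9, 50.6]), 59.7) 0.1363295823888453
jar (array([ 690.4, -299.8]), array([61.1, 36.9]), 86.2) 0.08584654315479612
```

carry_out:
  commands:
    - [50,20,-25,0,0,0,-0.146]
    - [50,20,-25,0,0,0,-0.146]
    - [50,20,-25,0,0,0,-0.146]
    - [50,20,-25,0,0,0,-0.146]
    - [50,10,-25,0,0,0,-0.146]
    - [50,5,-25,0,0,0,-0.146]
    - [50,2,-25,0,0,0,-0.146]
    - [50,0,-23,0,0,0,-0.146]
  grip_force: 50

```text
t: 0.9
position: [0.3376, 0.2952, 0.1801]
orientation: [2.283, 2.158, -0.002]
ft_force: [0.1, 0.1, -0.6]
opening: 0.05
grasp_force: 0.0
```

carry_out:
  commands:
    - [50,0,5,-30,0,0,0]
    - [50,0,0,-35,0,0,0]
    - [50,0,0,-35,0,0,0]
    - [50,0,0,-28,0,0,0]
    - [50,0,0,-13,0,0,0]
    - [0,0,0,0,0,0,0]
    - [0,0,0,0,0,0,0]
    - [0,0,0,0,0,0,0]
  grip_force: 50

```text
t: 1.7
position: [0.3389, 0.3025, 0.0417]
orientation: [2.276, 2.165, 0.006]
ft_force: [0.5, -0.0, 0.2]
opening: 0.0295
grasp_force: 0.0
```

carry_out:
  commands:
    - [0,0,0,0,0,0,0]
    - [0,0,0,0,0,0,0]
    - [0,0,0,0,0,0,0]

```text
t: 2.0
position: [0.3379, 0.3019, 0.0406]
orientation: [2.276, 2.165, 0.002]
ft_force: [-0.0, 1.0, 2.2]
opening: 0.0074
grasp_force: 50.0
```

```bash
python3 - <<'E'
from m import *
for n in("top","scene"):
    c=ld(n);P=pts(c);ok=c["depth"]>0;M=mach(P)
    for s in(1,-1):
        for x0 in(-.03,.0,.03):
            j=ok&(abs(M[...,0]-x0)<.015)&(M[...,2]>.105)&(M[...,2]<.125)&(M[...,1]*s>.05)&(M[...,1]*s<.12)
            q=M[j];print(n,"jaw",s,j.sum(),np.percentile(q[:,1]*s*1000,[3,50,97]).round(1))
E
```

```text
top jaw 1 48 [84.2 90.3 96.4]
top jaw 1 48 [84.4 90.5 96.6]
top jaw 1 47 [84.5 90.6 96.8]
top jaw -1 58 [81.7 88.4 96.1]
top jaw -1 57 [81.7 88.2 97.1]
top jaw -1 54 [82.4 88.8 97.7]
scene jaw 1 55 [82.8 89.7 97.3]
scene jaw 1 55 [82.6 89.9 97.8]
scene jaw 1 65 [82.5 90.4 97.9]
scene jaw -1 62 [82.5 89.7 97.8]
scene jaw -1 63 [82.5 88.7 96.9]
scene jaw -1 66 [82.2 89.6 97.3]
```

carry_out:
  commands:
    - [0,0,0,10,0,0,0]
    - [0,0,0,25,0,0,0]
    - [0,0,0,35,0,0,0]
    - [0,0,0,35,0,0,0]
    - [0,0,0,35,0,0,0.038]
    - [0,5,-15,10,0,0,0]
    - [0,8,-25,0,0,0,0]
    - [0,8,-30,0,0,0,0]

```text
t: 2.8
position: [0.3578, 0.2311, 0.1895]
orientation: [-2.231, -2.21, 0.003]
ft_force: [0.6, -0.0, -5.5]
opening: 0.0073
grasp_force: 50.3
```

carry_out:
  commands:
    - [0,8,-35,0,0,0,0]
    - [0,8,-40,0,0,0,0]
    - [0,8,-40,0,0,0,0]
    - [0,8,-40,0,0,0,0]
    - [0,8,-40,0,0,0,0]
    - [0,8,-35,0,0,0,0]
    - [0,8,-30,0,0,0,0]
    - [0,6,-20,0,0,0,0]

```text
t: 3.6
position: [0.4195, -0.0505, 0.1887]
orientation: [-2.236, -2.204, 0.004]
ft_force: [0.5, 0.1, -5.3]
opening: 0.0073
grasp_force: 50.3
```

carry_out:
  commands:
    - [0,4,-11,0,0,0,0]
    - [0,0,0,0,0,0,0]
    - [0,0,0,0,0,0,0]

```text
t: 3.9
position: [0.424, -0.0585, 0.1893]
orientation: [-2.233, -2.207, 0.0]
ft_force: [0.6, -0.3, -5.0]
opening: 0.0077
grasp_force: 50.3
```

```bash
python3 - <<'E'
from m import *
s=manip.get_state();print(s["position"],s["orientation"],s["joints"],s["ft_force"],s["opening"])
c=shot("top");save("t1.png",c["image"][90:240,130:350],3.4)
P=pts(c);z=P[...,2];ok=c["depth"]>0
blue=hsvmask(c,(105,150,60),(120,255,255))&ok&(z>.2)&(abs(P[...,1]+.06)<.12)&(P[...,0]<.6)&(P[...,0]>.37)
m=blue;print(m.sum(),rect(P[m]),np.percentile(z[m],[5,50,95]))
E
```

```text
[ 0.42401776 -0.05847461  0.18931697] [-2.23255016e+00 -2.20708778e+00  2.57555004e-04] [-2.70524636e-01 -1.88266601e-01  1.61718489e+00  9.83466463e-04
  1.71470167e+00 -2.58914235e-01] [ 0.57148395 -0.25816061 -4.98080713] 0.007651982407386407
238 (array([461.7, -59. ]), array([175.2, 146.3]), -0.8) [0.20735361 0.22254271 0.22804773]
```

carry_out:
  commands:
    - [0,1,-1,-20,0,0,0]
    - [0,0,0,-20,0,0,0]
    - [0,0,0,-15,0,0,0]
    - [0,0,0,-8,0,0,0]
    - [0,0,0,-3,0,0,0]
    - [0,0,0,-2,0,0,0]
    - [0,0,0,0,0,0,0]

```text
t: 4.65
position: [0.4263, -0.0601, 0.1227]
orientation: [2.233, 2.208, 0.002]
ft_force: [0.2, 0.1, -4.4]
opening: 0.0072
grasp_force: 50.1
```

```bash
python3 - <<'E'
from m import *
s=manip.get_state();print(s["position"],s["ft_force"])
c=shot("top");save("t1.png",c["image"][90:240,130:350],3.4)
P=pts(c);z=P[...,2];ok=c["depth"]>0;M=mach(P)
blue=hsvmask(c,(100,130,40),(122,255,255))&ok&(abs(M[...,1])<.1)&(abs(M[...,0])<.1)
m=blue&(z>.145)&(z<.165);print(m.sum(),rect(M[m]),np.median(z[m]))
E
```

```text
[ 0.42626609 -0.0601499   0.12274682] [ 0.23213272  0.12908183 -4.4055816 ]
215 (array([ 1.2, -0.2]), array([147.7, 130.7]), -89.9) 0.15729006004215673
```

View pics/t1.png

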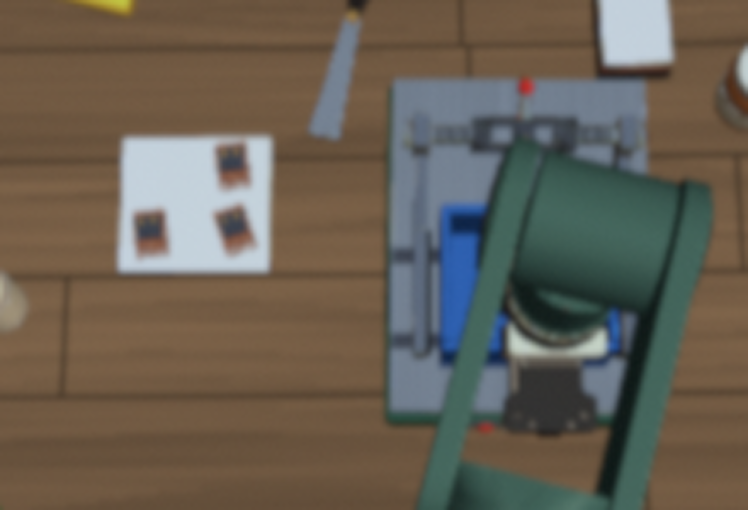

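carry_out:
  commands:
    - [0,0,0,-1,0,0,0]
    - [0,0,0,-1,0,0,0]
    - [0,0,0,-1,0,0,0]
    - [0,0,0,0,0,0,0]
    - [40,0,0,0,0,0,0]
    - [40,0,0,0,0,0,0]
    - [40,0,0,0,0,0,0]
    - [40,0,0,15,0,0,0]

```text
t: 5.5
position: [0.4245, -0.0601, 0.1319]
orientation: [-2.233, -2.206, 0.003]
ft_force: [-1.3, 0.2, 0.6]
opening: 0.0362
grasp_force: 0.0
```

carry_out:
  commands:
    - [40,0,0,35,0,0,0]
    - [40,0,0,40,0,0,0]
    - [0,0,0,40,0,0,-0.142]
    - [0,0,0,0,0,0,-0.143]
    - [0,20,-1,0,0,0,-0.143]
    - [0,20,-1,0,0,0,-0.143]
    - [0,20,-1,0,0,0,-0.143]
    - [0,20,0,0,0,0,-0.143]

```text
t: 6.3
position: [0.5068, -0.0636, 0.2486]
orientation: [2.953, 1.071, 0.001]
ft_force: [-0.5, 0.9, 0.0]
opening: 0.0004
grasp_force: 0.0
```

carry_out:
  commands:
    - [0,20,0,0,0,0,-0.143]
    - [0,20,0,0,0,0,-0.143]
    - [0,15,0,0,0,0,-0.143]
    - [0,10,0,0,0,0,-0.143]
    - [0,0,0,0,0,0,-0.143]
    - [0,0,0,0,0,0,0]
    - [0,0,0,0,0,0,0]

```text
t: 7.0
position: [0.5708, -0.0635, 0.2486]
orientation: [3.141, -0.016, -0.0]
ft_force: [0.5, 0.5, -0.4]
opening: 0.0007
grasp_force: 0.0
```

```bash
cat > look.py <<'E'
from m import *
import sys
s=manip.get_state();print("t",round(s["t"],2),"machTCP",(mach(np.array(s["position"])[None])[0]*1000-[142,0,122]).round(1),s["orientation"].round(3),s["ft_force"].round(1),s["joints"].round(2))
for n in("scene","top"):
    c=shot(n);P=pts(c);ok=c["depth"]>0;M=mach(P)
    red=(hsvmask(c,(0,150,90),(8,255,255))|hsvmask(c,(174,150,90),(180,255,255)))&ok&(abs(M[...,0]-.142)<.07)&(abs(M[...,1])<.03)&(M[...,2]>.08)
    k,l,st,ce=cv2.connectedComponentsWithStats(red.astype(np.uint8))
    for i in range(1,k):
        if st[i,4]>4:
            q=np.median(M[l==i],0);print(n,"ball",st[i,4],(q*1000).round(),np.rad2deg(np.arctan2(q[0]-.142,q[2]-.122)).round())
    for sg in(1,-1):
        q=M[ok&(abs(M[...,0])<.045)&(M[...,2]>.105)&(M[...,2]<.125)&(M[...,1]*sg>.05)&(M[...,1]*sg<.12)]
        if len(q)>20: print(n,"jaw",sg,len(q),np.percentile(q[:,1]*sg*1000,[3,50,97]).round(1))
    m=hsvmask(c,(100,130,40),(122,255,255))&ok&(abs(M[...,1])<.1)&(abs(M[...,0])<.1)&(M[...,2]>.145)&(M[...,2]<.165)
    if m.sum()>50:print(n,"tub",m.sum(),rect(M[m]))
E
python3 look.py
```

```text
t 7.0 machTCP [-5.750e+01 -1.000e-01  1.266e+02] [ 3.141 -0.016 -0.   ] [ 0.5  0.5 -0.4] [-0.21  0.14  1.18 -0.    1.82  1.37]
scene ball 24 [117.   1. 161.] -32.0
scene ball 30 [177.   2. 151.] 51.0
scene ball 19 [170.   1.  91.] 138.0
scene jaw 1 182 [66.5 89.8 97.8]
scene jaw -1 215 [67.4 89.  97.5]
scene tub 695 (array([ 0.7, -0.4]), array([149.9, 133.7]), -89.1)
top ball 14 [116.   0. 164.] -32.0
top jaw 1 148 [84.2 90.4 96.7]
```

carry_out:
  commands:
    - [0,0,0,-35,0,0,0]
    - [0,0,0,-35,0,0,0]
    - [0,0,0,-20,0,0,0]
    - [0,0,0,-8,0,0,0]
    - [0,0,0,0,0,0,0]
    - [0,10,0,0,0,0,0]
    - [0,10,0,0,0,0,0]
    - [0,10,0,0,0,0,0]

```text
t: 7.9
position: [0.6026, -0.0636, 0.1525]
orientation: [3.141, -0.02, 0.005]
ft_force: [0.0, -0.1, -0.2]
opening: 0.0007
grasp_force: 0.0
```

carry_out:
  commands:
    - [0,10,0,0,0,0,0]
    - [0,10,0,0,0,0,0]
    - [0,10,-1,0,0,0,0]
    - [0,10,0,0,0,0,0]
    - [0,5,0,0,0,0,0]
    - [0,0,0,0,0,0,0]

```text
t: 8.5
position: [0.6462, -0.0644, 0.1503]
orientation: [3.142, -0.021, -0.001]
ft_force: [0.0, 0.1, -0.7]
opening: 0.0003
grasp_force: 0.0
```

```bash
python3 look.py; python3 - <<'E'
from h import *
c=ld("scene");save("s1.png",c["image"][160:320,130:310],4)
E
```

```text
t 8.5 machTCP [17.9  0.2 28.3] [ 3.142e+00 -2.100e-02 -1.000e-03] [ 0.   0.1 -0.7] [-0.19  0.32  1.16 -0.    1.67  1.4 ]
scene ball 31 [178.   2. 151.] 51.0
scene ball 19 [170.   1.  90.] 138.0
scene jaw -1 60 [67.6 85.9 95.2]
scene tub 179 (array([-5.1, -0.6]), array([153.9, 113.5]), -86.5)
top jaw 1 64 [84.6 93.5 96.8]
top jaw -1 148 [82.8 90.2 97.3]
```

View pics/s1.png

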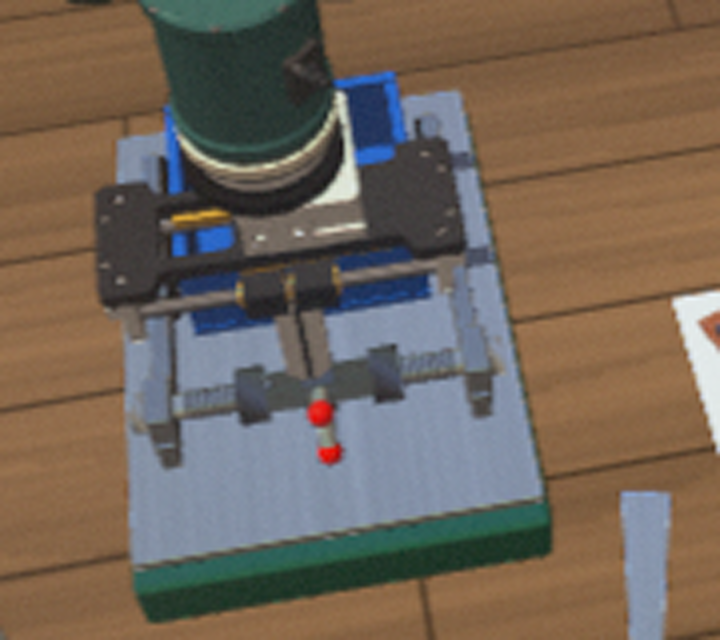

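The first stroke turned the sleeve: a spoke is again at about 50°, with balls at crop (320,412) and (330,453). Three more strokes next.

carry_out:
  commands:
    - [0,0,0,18,0,0,0]
    - [0,0,0,18,0,0,0]
    - [0,-25,0,0,0,0,0]
    - [0,-25,0,0,0,0,0]
    - [0,-25,0,0,0,0,0]
    - [0,0,0,-18,0,0,0]
    - [0,0,0,-18,0,0,0]
    - [0,8,0,0,0,0,0]

```text
t: 9.4
position: [0.5761, -0.064, 0.1485]
orientation: [-3.141, 0.021, 0.008]
ft_force: [1.0, 0.1, -0.2]
opening: 0.0004
grasp_force: 0.0
```

carry_out:
  commands:
    - [0,8,0,0,0,0,0]
    - [0,8,0,0,0,0,0]
    - [0,8,0,0,0,0,0]
    - [0,8,0,0,0,0,0]
    - [0,9,0,0,0,0,0]
    - [0,9,0,0,0,0,0]
    - [0,9,0,0,0,0,0]
    - [0,8,0,0,0,0,0]

```text
t: 10.2
position: [0.6464, -0.0644, 0.1507]
orientation: [3.141, -0.021, -0.0]
ft_force: [-0.2, -0.6, 0.7]
opening: 0.0001
grasp_force: 0.0
```

carry_out:
  commands:
    - [0,0,0,18,0,0,0]
    - [0,0,0,18,0,0,0]
    - [0,-25,0,0,0,0,0]
    - [0,-25,0,0,0,0,0]
    - [0,-25,0,0,0,0,0]
    - [0,0,0,-18,0,0,0]
    - [0,0,0,-18,0,0,0]
    - [0,8,0,0,0,0,0]

```text
t: 11.0
position: [0.5768, -0.0641, 0.1482]
orientation: [-3.141, 0.021, 0.009]
ft_force: [-1.2, -0.1, -0.5]
opening: 0.0002
grasp_force: 0.0
```

carry_out:
  commands:
    - [0,8,0,0,0,0,0]
    - [0,8,0,0,0,0,0]
    - [0,8,0,0,0,0,0]
    - [0,8,0,0,0,0,0]
    - [0,9,0,0,0,0,0]
    - [0,9,0,0,0,0,0]
    - [0,9,0,0,0,0,0]
    - [0,8,0,0,0,0,0]

```text
t: 11.8
position: [0.6464, -0.0644, 0.1507]
orientation: [3.141, -0.021, -0.0]
ft_force: [-0.4, 0.5, 0.6]
opening: 0.0005
grasp_force: 0.0
```

carry_out:
  commands:
    - [0,0,0,18,0,0,0]
    - [0,0,0,18,0,0,0]
    - [0,-25,0,0,0,0,0]
    - [0,-25,0,0,0,0,0]
    - [0,-25,0,0,0,0,0]
    - [0,0,0,-18,0,0,0]
    - [0,0,0,-18,0,0,0]
    - [0,8,0,0,0,0,0]

```text
t: 12.6
position: [0.5768, -0.0641, 0.1483]
orientation: [-3.141, 0.021, 0.008]
ft_force: [-0.0, 0.8, 0.1]
opening: 0.0003
grasp_force: 0.0
```

carry_out:
  commands:
    - [0,8,0,0,0,0,0]
    - [0,8,0,0,0,0,0]
    - [0,8,0,0,0,0,0]
    - [0,8,0,0,0,0,0]
    - [0,9,0,0,0,0,0]
    - [0,9,0,0,0,0,0]
    - [0,9,0,0,0,0,0]
    - [0,8,0,0,0,0,0]

```text
t: 13.4
position: [0.6464, -0.0644, 0.1507]
orientation: [3.141, -0.021, -0.0]
ft_force: [-0.5, 0.9, -0.3]
opening: 0.0001
grasp_force: 0.0
```

```bash
python3 look.py
```

```text
t 13.4 machTCP [18.1  0.2 28.7] [ 3.141 -0.021 -0.   ] [-0.5  0.9 -0.3] [-0.19  0.32  1.16 -0.    1.67  1.4 ]
scene ball 31 [177.   1. 152.] 49.0
scene ball 19 [170.   1.  89.] 140.0
scene jaw -1 64 [67.5 85.8 94.9]
scene tub 176 (array([-4.8, -0.5]), array([152.8, 115.4]), -87.2)
top jaw 1 61 [84.5 93.5 96.8]
top jaw -1 149 [82.8 90.4 97.2]
```

carry_out:
  commands:
    - [0,0,0,25,0,0,0]
    - [0,0,0,35,0,0,0]
    - [0,-25,0,0,0,0,0]
    - [0,-25,0,0,0,0,0]
    - [0,-25,0,0,0,0,0]
    - [0,0,0,0,0,0,0]

```text
t: 14.1
position: [0.5685, -0.0643, 0.2118]
orientation: [3.141, -0.021, 0.0]
ft_force: [0.3, 0.5, -0.0]
opening: 0.0006
grasp_force: 0.0
```

```bash
python3 look.py
```

```text
t 14.1 machTCP [-59.8  -1.   89.8] [ 3.141 -0.021  0.   ] [ 0.3  0.5 -0. ] [-0.21  0.13  1.26 -0.    1.75  1.37]
scene ball 24 [118.   1. 161.] -32.0
scene ball 30 [177.   2. 152.] 49.0
scene ball 19 [171.   1.  92.] 136.0
scene jaw 1 179 [72.  89.6 97.8]
scene jaw -1 211 [67.4 89.  97.5]
scene tub 604 (array([ 3.4, -0.4]), array([149.7, 129.9]), -89.4)
top jaw 1 146 [84.2 90.5 96.7]
top jaw -1 22 [92.6 95.4 97.1]
```

carry_out:
  commands:
    - [0,0,0,-25,0,0,0]
    - [0,0,0,-35,0,0,0]
    - [0,8,0,0,0,0,0]
    - [0,8,0,0,0,0,0]
    - [0,8,0,0,0,0,0]

```text
t: 14.7
position: [0.5975, -0.0647, 0.1533]
orientation: [3.141, -0.021, 0.007]
ft_force: [0.3, 0.1, 0.7]
opening: 0.0006
grasp_force: 0.0
```

carry_out:
  commands:
    - [0,8,0,0,0,0,0]

```text
t: 14.8
position: [0.6055, -0.0647, 0.1535]
orientation: [3.141, -0.021, 0.008]
ft_force: [-0.2, 0.2, 0.4]
opening: 0.0005
grasp_force: 0.0
```

carry_out:
  commands:
    - [0,8,0,0,0,0,0]

```text
t: 14.9
position: [0.6128, -0.0646, 0.1528]
orientation: [3.141, -0.021, 0.006]
ft_force: [0.5, 0.6, -0.1]
opening: 0.0005
grasp_force: 0.0
```

carry_out:
  commands:
    - [0,8,0,0,0,0,0]

```text
t: 15.0
position: [0.6201, -0.0645, 0.1519]
orientation: [3.141, -0.021, 0.003]
ft_force: [-0.1, -0.2, -0.7]
opening: 0.0006
grasp_force: 0.0
```

```bash
python3 look.py;python3 - <<'E'
from h import *
c=ld("scene");save("s2.png",c["image"][200:300,160:280],5)
E
```

```text
t 15.0 machTCP [-8.2 -0.3 29.9] [ 3.141e+00 -2.100e-02  3.000e-03] [-0.1 -0.2 -0.7] [-0.19  0.26  1.23 -0.    1.65  1.39]
scene ball 29 [177.   2. 153.] 49.0
scene ball 19 [170.   1.  90.] 138.0
scene jaw -1 66 [67.4 85.4 97.1]
scene tub 204 (array([ 1.4, -0.5]), array([148.8, 131.9]), -89.7)
top jaw 1 114 [84.4 90.7 96.7]
top jaw -1 140 [84.5 90.5 97.5]
```

View pics/s2.png

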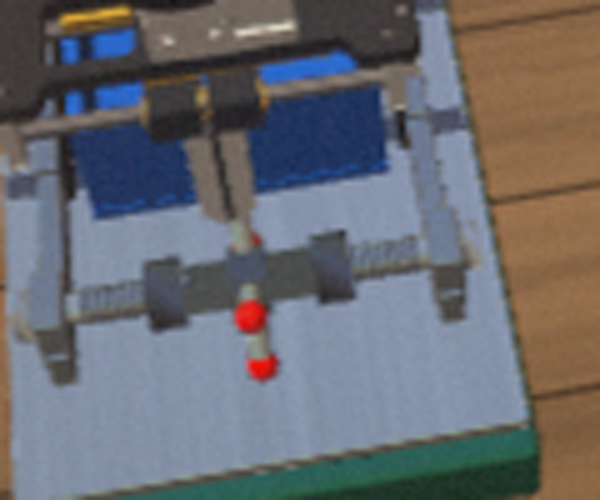

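```bash
python3 - <<'E'
from m import *
c=ld("scene");M=mach(pts(c))*1000-[142,0,122]
for v in range(228,256,2): print(v,[tuple(M[v,u].round().astype(int)) for u in(200,204,206,208,210)])
print((M[:,:,2][255:270,205:215]).round())
E
```

```text
228 [(np.int64(0), np.int64(-6), np.int64(117)), (np.int64(2), np.int64(2), np.int64(118)), (np.int64(3), np.int64(6), np.int64(118)), (np.int64(0), np.int64(10), np.int64(114)), (np.int64(-76), np.int64(11), np.int64(5))]
230 [(np.int64(-1), np.int64(-7), np.int64(109)), (np.int64(1), np.int64(1), np.int64(109)), (np.int64(-1), np.int64(5), np.int64(106)), (np.int64(1), np.int64(9), np.int64(107)), (np.int64(-77), np.int64(10), np.int64(-6))]
232 [(np.int64(1), np.int64(-8), np.int64(104)), (np.int64(1), np.int64(0), np.int64(102)), (np.int64(1), np.int64(4), np.int64(101)), (np.int64(0), np.int64(9), np.int64(98)), (np.int64(-77), np.int64(9), np.int64(-14))]
234 [(np.int64(0), np.int64(-9), np.int64(95)), (np.int64(-2), np.int64(-1), np.int64(90)), (np.int64(-2), np.int64(3), np.int64(89)), (np.int64(1), np.int64(8), np.int64(93)), (np.int64(-77), np.int64(8), np.int64(-23))]
236 [(np.int64(2), np.int64(-10), np.int64(91)), (np.int64(0), np.int64(-2), np.int64(85)), (np.int64(2), np.int64(3), np.int64(87)), (np.int64(1), np.int64(7), np.int64(85)), (np.int64(-77), np.int64(7), np.
[... 2144 characters left out ...]
 13.  13.]
 [ 13.  12.  13.  15.  15.  14.  10.  11.   8.   8.]
 [  9.  11.  13.  20.  19.  17.  14.   9.  10.   7.]
 [ 10.   8.  10.  21.  20.  23.  18.   7.   7.   5.]
 [  6.   7.   4.  25.  32.  29.  20.   4.   4.   4.]
 [  6.   2.  30.  33.  34.  31.  32.  28.  -3. -44.]
 [-41.   1.  31.  31.  31.  31.  33.  29.  -6. -43.]
 [-39. -42.  30.  31.  31.  29.  28.  29. -43. -44.]
 [-46. -43.  32.  31.  32.  33.  28.  28. -44. -40.]
 [-42. -42.  28.  28.  29. 846.  26.  25. -43. -44.]
 [-42. -44. -44.  23.  27.  25.  21. -21. -45. -44.]
 [-44. -40. -40. -42. -21. -19. -18. -22. -41. -42.]
 [-45. -44. -43. -47. -21. -23. -21. -22. -25. -47.]
 [-41. -41. -41. -42. -27. -22. -22. -22. -30. -41.]]
```

Depth shows the real fingertips about 25 mm higher than the reported TCP (rel z ≈ 55 against 30), so the strokes passed over the balls. I'll back off, go lower and check.

carry_out:
  commands:
    - [0,0,0,15,0,0,0]
    - [0,-25,0,0,0,0,0]
    - [0,-26,0,0,0,0,0]
    - [0,0,0,-15,0,0,0]
    - [0,0,0,-15,0,0,0]
    - [0,0,0,-12,0,0,0]
    - [0,0,0,0,0,0,0]

```text
t: 15.8
position: [0.5662, -0.064, 0.12]
orientation: [-3.14, 0.021, 0.01]
ft_force: [-0.7, 0.7, -0.1]
opening: 0.0009
grasp_force: 0.0
```

```bash
python3 look.py; python3 - <<'E'
from m import *
c=ld("scene");M=mach(pts(c))*1000-[142,0,122]
m=(c["depth"]>0)&(abs(M[...,1])<16)&(M[...,0]>-70)&(M[...,0]<-45)&(M[...,2]<100)&(M[...,2]>-38)
print("finger pts",m.sum()); 
for y0 in(-10,-4,4,10):
    q=M[m&(abs(M[...,1]-y0)<3)];print(y0,len(q),np.sort(q[:,2])[:5].round(),np.median(q[:,0]).round())
save("s3.png",c["image"][200:300,160:280],5)
E
```

```text
t 15.8 machTCP [-62.1  -0.8  -2. ] [-3.14   0.021  0.01 ] [-0.7  0.7 -0.1] [-0.21  0.16  1.42 -0.    1.58  1.37]
scene ball 24 [117.   1. 161.] -33.0
scene ball 30 [177.   2. 152.] 50.0
scene ball 19 [171.   1.  92.] 136.0
scene jaw 1 98 [82.4 91.2 98. ]
scene jaw -1 113 [67.5 87.2 97.2]
scene tub 356 (array([ 2.2, -0.6]), array([149.1, 132.7]), -89.4)
top jaw 1 147 [84.2 90.4 96.7]
top tub 128 (array([ 2. , -0.2]), array([147.4, 130.4]), -89.8)
finger pts 193
-10 45 [26. 29. 30. 31. 33.] -53.0
-4 51 [22. 22. 23. 26. 27.] -54.0
4 45 [26. 27. 27. 29. 30.] -53.0
10 25 [34. 38. 39. 39. 41.] -53.0
```

View pics/s3.png

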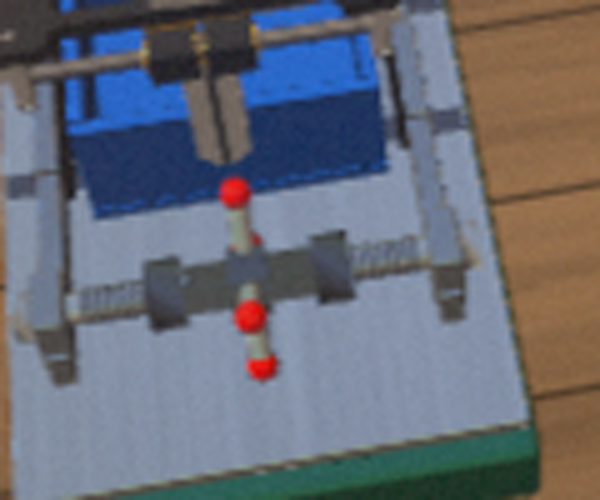

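carry_out:
  commands:
    - [0,8,0,3,0,0,0]
    - [0,8,0,0,0,0,0]
    - [0,8,0,0,0,0,0]

```text
t: 16.2
position: [0.5899, -0.0644, 0.1283]
orientation: [3.141, -0.021, -0.009]
ft_force: [-11.4, 2.7, 8.0]
opening: 0.0003
grasp_force: 5.6
```

carry_out:
  commands:
    - [0,8,0,0,0,0,0]
    - [0,8,0,0,0,0,0]

```text
t: 16.4
position: [0.6072, -0.0636, 0.1276]
orientation: [-3.14, 0.02, 0.004]
ft_force: [-3.9, 1.5, 3.8]
opening: 0.0007
grasp_force: 2.2
```

carry_out:
  commands:
    - [0,8,0,0,0,0,0]
    - [0,8,0,0,0,0,0]

```text
t: 16.6
position: [0.624, -0.0642, 0.1273]
orientation: [-3.141, 0.02, 0.001]
ft_force: [-4.3, 0.8, 2.6]
opening: 0.0006
grasp_force: 2.3
```

carry_out:
  commands:
    - [0,8,0,0,0,0,0]
    - [0,8,0,0,0,0,0]
    - [0,8,0,0,0,0,0]

```text
t: 16.9
position: [0.6478, -0.0647, 0.1258]
orientation: [3.141, -0.021, -0.003]
ft_force: [-4.1, -0.6, 0.5]
opening: 0.0005
grasp_force: 1.5
```

```bash
python3 look.py
```

```text
t 16.9 machTCP [19.5 -0.1  3.8] [ 3.141e+00 -2.100e-02 -3.000e-03] [-4.1 -0.6  0.5] [-0.19  0.33  1.19 -0.    1.62  1.4 ]
scene ball 32 [177.   2. 153.] 49.0
scene ball 19 [171.   1.  91.] 136.0
scene jaw 1 69 [66.2 88.6 96.4]
scene jaw -1 96 [67.6 86.9 96. ]
scene tub 273 (array([ 1.2, -0.5]), array([149.6, 130.9]), -89.1)
top jaw 1 63 [84.5 93.5 96.8]
top jaw -1 139 [82.6 89.5 96.3]
```

carry_out:
  commands:
    - [0,0,0,18,0,0,0]
    - [0,0,0,18,0,0,0]
    - [0,-26,0,0,0,0,0]
    - [0,-26,0,0,0,0,0]
    - [0,-26,0,0,0,0,0]
    - [0,0,0,-18,0,0,0]
    - [0,0,0,-18,0,0,0]
    - [0,8,0,0,0,0,0]

```text
t: 17.8
position: [0.5767, -0.0643, 0.1247]
orientation: [-3.141, 0.021, 0.003]
ft_force: [-0.3, 0.2, 0.8]
opening: 0.0005
grasp_force: 0.0
```

carry_out:
  commands:
    - [0,8,0,0,0,0,0]
    - [0,8,0,0,0,0,0]
    - [0,9,0,0,0,0,0]
    - [0,9,0,0,0,0,0]
    - [0,9,0,0,0,0,0]
    - [0,9,0,0,0,0,0]
    - [0,9,0,0,0,0,0]
    - [0,9,0,0,0,0,0]

```text
t: 18.6
position: [0.6479, -0.0645, 0.1258]
orientation: [3.141, -0.021, -0.003]
ft_force: [-4.2, -0.4, 0.6]
opening: 0.0005
grasp_force: 1.6
```

carry_out:
  commands:
    - [0,0,0,18,0,0,0]
    - [0,0,0,18,0,0,0]
    - [0,-26,0,0,0,0,0]
    - [0,-26,0,0,0,0,0]
    - [0,-26,0,0,0,0,0]
    - [0,0,0,-18,0,0,0]
    - [0,0,0,-18,0,0,0]
    - [0,8,0,0,0,0,0]

```text
t: 19.4
position: [0.5773, -0.0643, 0.1244]
orientation: [-3.141, 0.021, 0.003]
ft_force: [0.1, -0.5, 0.4]
opening: 0.0004
grasp_force: 0.0
```

carry_out:
  commands:
    - [0,8,0,0,0,0,0]
    - [0,8,0,0,0,0,0]
    - [0,9,0,0,0,0,0]
    - [0,9,0,0,0,0,0]
    - [0,9,0,0,0,0,0]
    - [0,9,0,0,0,0,0]
    - [0,9,0,0,0,0,0]
    - [0,9,0,0,0,0,0]

```text
t: 20.2
position: [0.648, -0.0645, 0.1259]
orientation: [3.141, -0.021, -0.003]
ft_force: [-3.9, 0.1, 0.8]
opening: 0.0002
grasp_force: 1.5
```

carry_out:
  commands:
    - [0,0,0,18,0,0,0]
    - [0,0,0,18,0,0,0]
    - [0,-26,0,0,0,0,0]
    - [0,-26,0,0,0,0,0]
    - [0,-26,0,0,0,0,0]
    - [0,0,0,-18,0,0,0]
    - [0,0,0,-18,0,0,0]
    - [0,8,0,0,0,0,0]

```text
t: 21.0
position: [0.5774, -0.0643, 0.1245]
orientation: [-3.141, 0.021, 0.003]
ft_force: [0.1, 0.5, -0.6]
opening: 0.0008
grasp_force: 0.0
```

carry_out:
  commands:
    - [0,8,0,0,0,0,0]
    - [0,8,0,0,0,0,0]
    - [0,9,0,0,0,0,0]
    - [0,9,0,0,0,0,0]
    - [0,9,0,0,0,0,0]
    - [0,9,0,0,0,0,0]
    - [0,9,0,0,0,0,0]
    - [0,9,0,0,0,0,0]

```text
t: 21.8
position: [0.648, -0.0645, 0.1258]
orientation: [3.141, -0.021, -0.003]
ft_force: [-4.2, 0.7, 1.2]
opening: 0.0002
grasp_force: 1.5
```

```bash
python3 look.py
```

```text
t 21.8 machTCP [19.7  0.2  3.8] [ 3.141e+00 -2.100e-02 -3.000e-03] [-4.2  0.7  1.2] [-0.19  0.33  1.19 -0.    1.62  1.4 ]
scene ball 30 [177.   2. 153.] 49.0
scene ball 17 [171.   1.  92.] 136.0
scene jaw 1 69 [66.2 85.8 93.5]
scene jaw -1 83 [67.6 85.  92.9]
scene tub 271 (array([ 1.5, -0. ]), array([149.5, 130. ]), -88.7)
top jaw 1 48 [82.7 90.6 93.7]
top jaw -1 110 [82.3 87.7 93.2]
```

carry_out:
  commands:
    - [0,0,0,18,0,0,0]
    - [0,0,0,18,0,0,0]
    - [0,-26,0,0,0,0,0]
    - [0,-26,0,0,0,0,0]
    - [0,-26,0,0,0,0,0]
    - [0,0,0,-18,0,0,0]
    - [0,0,0,-18,0,0,0]
    - [0,8,0,0,0,0,0]

```text
t: 22.7
position: [0.5766, -0.0642, 0.1246]
orientation: [-3.141, 0.021, 0.004]
ft_force: [-1.0, -0.5, -1.1]
opening: 0.0004
grasp_force: 0.0
```

carry_out:
  commands:
    - [0,8,0,0,0,0,0]
    - [0,8,0,0,0,0,0]
    - [0,9,0,0,0,0,0]
    - [0,9,0,0,0,0,0]
    - [0,9,0,0,0,0,0]
    - [0,9,0,0,0,0,0]
    - [0,9,0,0,0,0,0]
    - [0,9,0,0,0,0,0]

```text
t: 23.5
position: [0.6479, -0.0644, 0.1258]
orientation: [-3.141, 0.021, 0.003]
ft_force: [-3.3, 0.0, 0.7]
opening: 0.0005
grasp_force: 1.6
```

carry_out:
  commands:
    - [0,0,0,18,0,0,0]
    - [0,0,0,18,0,0,0]
    - [0,-26,0,0,0,0,0]
    - [0,-26,0,0,0,0,0]
    - [0,-26,0,0,0,0,0]
    - [0,0,0,-18,0,0,0]
    - [0,0,0,-18,0,0,0]
    - [0,8,0,0,0,0,0]

```text
t: 24.3
position: [0.5774, -0.0642, 0.1244]
orientation: [-3.141, 0.021, 0.003]
ft_force: [-0.5, -0.8, -0.1]
opening: 0.0003
grasp_force: 0.0
```

carry_out:
  commands:
    - [0,8,0,0,0,0,0]
    - [0,8,0,0,0,0,0]
    - [0,9,0,0,0,0,0]
    - [0,9,0,0,0,0,0]
    - [0,9,0,0,0,0,0]
    - [0,9,0,0,0,0,0]
    - [0,9,0,0,0,0,0]
    - [0,9,0,0,0,0,0]

```text
t: 25.1
position: [0.648, -0.0646, 0.1259]
orientation: [3.141, -0.021, -0.003]
ft_force: [-3.9, -0.3, 1.2]
opening: 0.0002
grasp_force: 1.6
```

carry_out:
  commands:
    - [0,0,0,18,0,0,0]
    - [0,0,0,18,0,0,0]
    - [0,-26,0,0,0,0,0]
    - [0,-26,0,0,0,0,0]
    - [0,-26,0,0,0,0,0]
    - [0,0,0,-18,0,0,0]
    - [0,0,0,-18,0,0,0]
    - [0,8,0,0,0,0,0]

```text
t: 25.9
position: [0.5774, -0.0644, 0.1244]
orientation: [-3.141, 0.021, 0.003]
ft_force: [-0.8, -0.1, -0.6]
opening: 0.0006
grasp_force: 0.0
```

carry_out:
  commands:
    - [0,8,0,0,0,0,0]
    - [0,8,0,0,0,0,0]
    - [0,9,0,0,0,0,0]
    - [0,9,0,0,0,0,0]
    - [0,9,0,0,0,0,0]
    - [0,9,0,0,0,0,0]
    - [0,9,0,0,0,0,0]
    - [0,9,0,0,0,0,0]

```text
t: 26.7
position: [0.648, -0.0645, 0.1258]
orientation: [-3.142, 0.021, 0.003]
ft_force: [-4.0, 1.1, 0.8]
opening: 0.0003
grasp_force: 1.6
```

```bash
python3 look.py
```

```text
t 26.7 machTCP [19.7  0.2  3.8] [-3.142e+00  2.100e-02  3.000e-03] [-4.   1.1  0.8] [-0.19  0.33  1.19 -0.    1.62  1.4 ]
scene ball 32 [177.   2. 153.] 49.0
scene ball 19 [170.   1.  91.] 137.0
scene jaw 1 60 [66.7 83.3 90.6]
scene jaw -1 73 [67.2 84.5 90.6]
scene tub 261 (array([0.9, 1.1]), array([150.7, 128.6]), -87.7)
top jaw 1 31 [81.5 87.6 90.7]
top jaw -1 84 [81.9 85.7 90.5]
```

carry_out:
  commands:
    - [0,0,0,18,0,0,0]
    - [0,0,0,18,0,0,0]
    - [0,-26,0,0,0,0,0]
    - [0,-26,0,0,0,0,0]
    - [0,-26,0,0,0,0,0]
    - [0,0,0,-18,0,0,0]
    - [0,0,0,-18,0,0,0]
    - [0,8,0,0,0,0,0]

```text
t: 27.6
position: [0.5767, -0.0642, 0.1246]
orientation: [-3.141, 0.021, 0.003]
ft_force: [-0.2, 0.3, 0.1]
opening: 0.0002
grasp_force: 0.0
```

carry_out:
  commands:
    - [0,8,0,0,0,0,0]
    - [0,8,0,0,0,0,0]
    - [0,9,0,0,0,0,0]
    - [0,9,0,0,0,0,0]
    - [0,9,0,0,0,0,0]
    - [0,9,0,0,0,0,0]
    - [0,6,0,0,0,0,0]
    - [0,6,0,0,0,0,0]

```text
t: 28.4
position: [0.637, -0.0643, 0.1258]
orientation: [-3.141, 0.021, 0.022]
ft_force: [-15.6, -0.7, -0.1]
opening: 0.0003
grasp_force: 5.9
```

carry_out:
  commands:
    - [0,6,0,0,0,0,0]

```text
t: 28.5
position: [0.6423, -0.0642, 0.1255]
orientation: [-3.141, 0.021, 0.025]
ft_force: [-15.7, 0.4, 1.6]
opening: 0.0003
grasp_force: 6.2
```

carry_out:
  commands:
    - [0,0,0,18,0,0,0]
    - [0,0,0,18,0,0,0]
    - [0,-26,0,0,0,0,0]
    - [0,-26,0,0,0,0,0]
    - [0,-26,0,0,0,0,0]
    - [0,0,0,-18,0,0,0]
    - [0,0,0,-18,0,0,0]
    - [0,8,0,0,0,0,0]

```text
t: 29.3
position: [0.5774, -0.0642, 0.1255]
orientation: [-3.141, 0.021, 0.003]
ft_force: [-0.5, 0.2, -0.1]
opening: 0.0001
grasp_force: 0.0
```

carry_out:
  commands:
    - [0,6,0,0,0,0,0]
    - [0,6,0,0,0,0,0]
    - [0,4,0,0,0,0,0]

```text
t: 29.6
position: [0.5956, -0.0646, 0.1281]
orientation: [3.141, -0.02, 0.004]
ft_force: [-0.3, -0.1, -0.3]
opening: 0.0005
grasp_force: 0.0
```

carry_out:
  commands:
    - [0,4,0,0,0,0,0]

```text
t: 29.7
position: [0.5988, -0.0645, 0.1276]
orientation: [3.141, -0.02, 0.002]
ft_force: [0.3, -0.1, -0.5]
opening: 0.0005
grasp_force: 0.0
```

carry_out:
  commands:
    - [0,4,0,0,0,0,0]

```text
t: 29.8
position: [0.6023, -0.0644, 0.1272]
orientation: [3.141, -0.021, 0.001]
ft_force: [0.1, 0.3, -0.3]
opening: 0.0005
grasp_force: 0.0
```

carry_out:
  commands:
    - [0,4,0,0,0,0,0]

```text
t: 29.9
position: [0.6061, -0.0644, 0.127]
orientation: [3.141, -0.021, 0.0]
ft_force: [0.3, -0.2, -0.1]
opening: 0.0004
grasp_force: 0.0
```

```bash
python3 look.py
```

```text
t 29.9 machTCP [-22.2  -0.5   5. ] [ 3.141 -0.021  0.   ] [ 0.3 -0.2 -0.1] [-0.2   0.23  1.31 -0.    1.6   1.39]
scene ball 30 [152.   1. 168.] 12.0
scene ball 28 [186.   2. 117.] 96.0
scene jaw -1 33 [66.8 82.1 89.4]
scene tub 153 (array([2.2, 1.1]), array([147.9, 132.3]), -89.3)
top jaw 1 120 [75.5 84.6 90.6]
top jaw -1 63 [81.3 85.1 90.2]
```

carry_out:
  commands:
    - [0,5,0,0,0,0,0]
    - [0,4,0,0,0,0,0]

```text
t: 30.2
position: [0.6149, -0.0644, 0.1269]
orientation: [3.141, -0.021, 0.0]
ft_force: [0.2, -0.4, -0.2]
opening: 0.0003
grasp_force: 0.0
```

carry_out:
  commands:
    - [0,3,0,0,0,0,0]

```text
t: 30.3
position: [0.618, -0.0644, 0.1268]
orientation: [3.141, -0.021, 0.0]
ft_force: [-0.0, -0.4, -0.6]
opening: 0.0007
grasp_force: 0.0
```

carry_out:
  commands:
    - [0,3,0,0,0,0,0]

```text
t: 30.4
position: [0.6194, -0.0644, 0.1266]
orientation: [-3.141, 0.021, 0.006]
ft_force: [-6.3, 0.1, 2.6]
opening: 0.0005
grasp_force: 3.6
```

carry_out:
  commands:
    - [0,3,0,0,0,0,0]

```text
t: 30.5
position: [0.6207, -0.0644, 0.1264]
orientation: [-3.141, 0.021, 0.012]
ft_force: [-9.2, -0.6, 2.7]
opening: 0.0005
grasp_force: 4.4
```

carry_out:
  commands:
    - [0,3,0,0,0,0,0]

```text
t: 30.6
position: [0.623, -0.0644, 0.1262]
orientation: [-3.141, 0.021, 0.014]
ft_force: [-9.4, -0.4, 1.8]
opening: 0.0004
grasp_force: 4.7
```

```bash
python3 look.py;python3 - <<'E'
from h import *
c=ld("scene");save("s4.png",c["image"][200:300,160:280],5)
E
```

```text
t 30.6 machTCP [-5.3 -0.2  4.2] [-3.141  0.021  0.014] [-9.4 -0.4  1.8] [-0.19  0.28  1.25 -0.    1.62  1.39]
scene ball 35 [157.   1. 167.] 18.0
scene ball 25 [184.   2. 113.] 102.0
scene jaw -1 43 [66.9 81.9 89.3]
scene tub 191 (array([1.2, 0.5]), array([148.9, 131.8]), -89.6)
top jaw 1 77 [75.6 87.4 90.6]
top jaw -1 85 [81.4 85.3 90.1]
top tub 56 (array([14.4, -8.8]), array([190.2,  57.4]), 56.0)
```

View pics/s4.png

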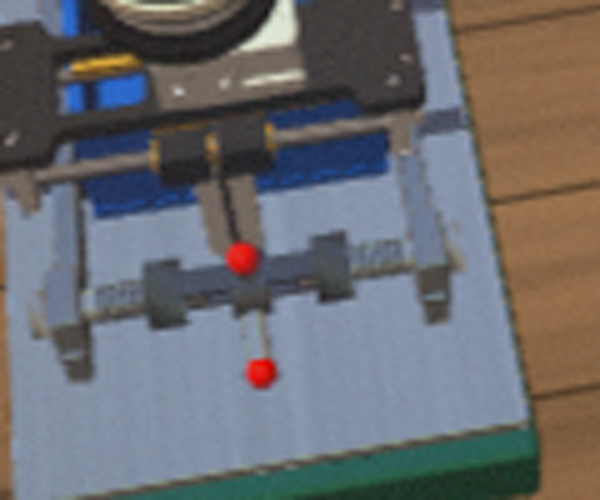

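carry_out:
  commands:
    - [0,3,0,0,0,0,0]
    - [0,0,0,0,0,0,0]

```text
t: 30.9
position: [0.6256, -0.0644, 0.1257]
orientation: [-3.141, 0.021, 0.016]
ft_force: [-9.3, -0.2, 1.6]
opening: 0.0006
grasp_force: 4.5
```

carry_out:
  commands:
    - [0,3,0,0,0,0,0]
    - [0,0,0,0,0,0,0]

```text
t: 31.1
position: [0.6277, -0.0644, 0.1251]
orientation: [-3.141, 0.021, 0.02]
ft_force: [-10.6, -0.2, 1.8]
opening: 0.0005
grasp_force: 4.9
```

carry_out:
  commands:
    - [0,3,0,0,0,0,0]
    - [0,0,0,0,0,0,0]

```text
t: 31.3
position: [0.6297, -0.0644, 0.1245]
orientation: [-3.141, 0.021, 0.024]
ft_force: [-12.3, -1.1, 0.6]
opening: 0.0004
grasp_force: 5.2
```

```bash
python3 look.py
```

```text
t 31.3 machTCP [ 1.5 -0.1  2.5] [-3.141  0.021  0.024] [-12.3  -1.1   0.6] [-0.19  0.3   1.23 -0.    1.62  1.39]
scene ball 31 [166.   1. 164.] 30.0
scene ball 24 [182.   1. 104.] 115.0
scene jaw 1 24 [74.  83.5 89.8]
scene jaw -1 48 [66.9 82.4 90. ]
scene tub 227 (array([-0.3,  0.7]), array([149.3, 127. ]), -89.2)
top jaw 1 57 [78.5 87.5 90.7]
top jaw -1 84 [81.7 85.2 90.3]
```

carry_out:
  commands:
    - [0,3,0,0,0,0,0]
    - [0,0,0,0,0,0,0]

```text
t: 31.6
position: [0.6316, -0.0644, 0.1237]
orientation: [-3.141, 0.022, 0.029]
ft_force: [-13.2, -0.6, 0.1]
opening: 0.0008
grasp_force: 5.5
```

carry_out:
  commands:
    - [0,3,0,0,0,0,0]
    - [0,0,0,0,0,0,0]

```text
t: 31.8
position: [0.6343, -0.0642, 0.1237]
orientation: [-3.141, 0.022, 0.03]
ft_force: [-14.2, 0.1, -0.2]
opening: 0.0007
grasp_force: 5.8
```

```bash
python3 look.py
```

```text
t 31.8 machTCP [6.  0.2 1.7] [-3.141  0.022  0.03 ] [-14.2   0.1  -0.2] [-0.19  0.31  1.22 -0.    1.63  1.4 ]
scene ball 36 [170.   1. 160.] 36.0
scene ball 20 [178.   1. 100.] 122.0
scene jaw 1 36 [77.2 83.5 90.1]
scene jaw -1 57 [66.9 83.9 89.8]
scene tub 267 (array([1.4, 1.1]), array([149.9, 127.1]), -88.2)
top jaw 1 45 [79.5 87.6 90.7]
top jaw -1 84 [81.4 85.4 90.2]
```

carry_out:
  commands:
    - [0,4,0,0,0,0,0]
    - [0,4,0,0,0,0,0]
    - [0,0,0,0,0,0,0]

```text
t: 32.2
position: [0.6429, -0.0642, 0.1245]
orientation: [-3.141, 0.021, 0.027]
ft_force: [-13.4, 0.2, 2.3]
opening: 0.0004
grasp_force: 5.8
```

carry_out:
  commands:
    - [0,4,0,0,0,0,0]
    - [0,0,0,0,0,0,0]

```text
t: 32.4
position: [0.6479, -0.0649, 0.1255]
orientation: [3.141, -0.022, -0.023]
ft_force: [-12.7, -1.3, 4.2]
opening: 0.0005
grasp_force: 5.6
```

```bash
python3 look.py
```

```text
t 32.4 machTCP [19.6 -0.2  3.5] [ 3.141 -0.022 -0.023] [-12.7  -1.3   4.2] [-0.19  0.34  1.18 -0.    1.64  1.4 ]
scene ball 29 [177.   2. 154.] 48.0
scene ball 19 [172.   1.  92.] 135.0
scene jaw 1 61 [67.  83.2 90.4]
scene jaw -1 76 [67.1 84.3 90.6]
scene tub 249 (array([1.9, 1.2]), array([150.3, 128.8]), -88.1)
top jaw 1 26 [83.8 87.7 90.7]
top jaw -1 81 [81.7 85.3 90.2]
```

carry_out:
  commands:
    - [0,-10,0,0,0,0,0]
    - [0,-10,0,0,0,0,0]

```text
t: 32.7
position: [0.6343, -0.0645, 0.1288]
orientation: [3.141, -0.021, 0.005]
ft_force: [-1.1, 1.1, 5.0]
opening: 0.0004
grasp_force: 1.8
```

```bash
python3 look.py
```

```text
t 32.7 machTCP [ 6.  -0.1  6.8] [ 3.141 -0.021  0.005] [-1.1  1.1  5. ] [-0.19  0.29  1.23  0.    1.61  1.39]
scene ball 32 [167.   1. 162.] 32.0
scene ball 22 [180.   1. 102.] 118.0
scene jaw 1 21 [66.9 83.1 89.1]
scene jaw -1 51 [66.7 82.5 89.7]
scene tub 209 (array([-1.6,  0.4]), array([149.1, 125.6]), -89.6)
top jaw 1 61 [78.4 87.5 90.7]
top jaw -1 84 [81.4 85.2 90.2]
```

carry_out:
  commands:
    - [0,-3,0,0,0,0,0]
    - [0,-3,0,0,0,0,0]
    - [0,-3,0,0,0,0,0]
    - [0,-3,0,0,0,0,0]
    - [0,-4,0,0,0,0,0]
    - [0,-6,0,0,0,0,0]
    - [0,-12,0,0,0,0,0]
    - [0,-12,0,0,0,0,0]

```text
t: 33.6
position: [0.5869, -0.0644, 0.1261]
orientation: [3.141, -0.021, -0.001]
ft_force: [0.3, 0.3, 0.3]
opening: 0.0003
grasp_force: 0.0
```

carry_out:
  commands:
    - [0,0,0,30,0,0,0]
    - [0,0,0,40,0,0,0]
    - [0,-40,0,40,0,0,0]
    - [0,-40,0,0,0,0,0]
    - [0,-40,0,0,0,0,0]
    - [0,-40,0,0,0,0,0]
    - [0,0,0,0,0,0,0]

```text
t: 34.3
position: [0.4286, -0.0641, 0.2324]
orientation: [3.141, -0.022, 0.0]
ft_force: [1.4, -0.3, 0.6]
opening: 0.0006
grasp_force: 0.0
```

```bash
python3 look.py; python3 - <<'E'
from m import *
c=ld("scene");P=pts(c);ok=c["depth"]>0;M=mach(P)*1000
# jaw rubber faces vs tub end faces: profile across y at jaw height, several x
for x0 in(-40,0,40):
    q=M[ok&(abs(M[...,0]-x0)<8)&(abs(M[...,1])<120)&(M[...,2]>100)]
    for s in(1,-1):
        r=q[(q[:,1]*s>60)]; b=r[(r[:,2]>106)&(r[:,2]<122)]; t=r[(r[:,2]>150)]
        print(x0,s,"jaw",np.percentile(b[:,1],[2,50,98]).round(1),"tub top",np.percentile(t[:,1],[2,98]).round(1) if len(t) else None)
E
```

```text
t 34.3 machTCP [-199.6   -3.3  110.4] [ 3.141 -0.022  0.   ] [ 1.4 -0.3  0.6] [-0.28 -0.18  1.53 -0.    1.8   1.31]
scene ball 19 [ 99.   1. 136.] -72.0
scene ball 30 [152.   1. 169.] 12.0
scene ball 28 [186.   2. 117.] 96.0
scene jaw 1 157 [67.1 83.6 90.4]
scene jaw -1 142 [66.9 84.5 90.4]
scene tub 743 (array([1.8, 0.5]), array([148.9, 133.5]), -89.5)
top jaw 1 151 [75.4 84.4 90.6]
top tub 223 (array([ 1.5, -0.2]), array([147.4, 130.2]), -89.9)
-40 1 jaw [71.9 83.6 90.3] tub top [60.8 82.9]
-40 -1 jaw [-89.5 -84.4 -67.3] tub top [-91.3 -60.4]
0 1 jaw [72.5 83.3 89.9] tub top [67.4 74.8]
0 -1 jaw [-89.9 -83.7 -66.9] tub top [-74.2 -66.8]
40 1 jaw [76.9 83.8 90.6] tub top [67.3 74.6]
40 -1 jaw [-90.6 -84.7 -78.5] tub top [-73.4 -66.8]
```

The spoke rests at about 12° after every push. The jaw faces sit on the tub ends and took 14 N, so the tub is clamped. Next the blades: re-measure them and check the true fingertip height.

carry_out:
  commands:
    - [60,20,40,0,0,0,0]
    - [60,20,40,0,0,0,0]
    - [60,20,40,0,0,0,0]
    - [60,20,40,0,0,0,0]
    - [60,20,40,0,0,0,0]
    - [60,20,40,0,0,0,0]
    - [60,20,20,0,0,0,0]
    - [60,0,0,0,0,0,0]

```text
t: 35.2
position: [0.5745, 0.199, 0.2288]
orientation: [3.141, -0.015, -0.005]
ft_force: [0.4, -0.2, 0.1]
opening: 0.0592
grasp_force: 0.0
```

```bash
cat > bl.py <<'E'
from m import *
def blades(n="scene"):
    c=ld(n);P=pts(c);ok=c["depth"]>0
    br=hsvmask(c,(2,60,30),(18,230,230));dk=hsvmask(c,(0,0,0),(180,255,95))
    m=ok&(P[...,0]>.53)&(P[...,0]<.70)&(P[...,1]>.15)&(P[...,1]<.36)&(P[...,2]>.0075)&(P[...,2]<.03)
    m=cv2.morphologyEx(m.astype(np.uint8),cv2.MORPH_OPEN,np.ones((3,3)))
    k,l,s,ce=cv2.connectedComponentsWithStats(m)
    v,u=np.mgrid[:384,:512]
    for i in range(1,k):
        if s[i,4]>25:
            q=P[l==i];print(n,"blade",s[i,4],ce[i].round(),rect(q),np.median(q[:,2]).round(4),q[:,2].max().round(4))
if __name__=="__main__":
    s=manip.get_state();print(s["t"],s["position"],s["opening"])
    p=s["position"]
    for n in("scene","top"):
        c=shot(n);blades(n)
    c=ld("scene");P=pts(c);ok=c["depth"]>0
    m=ok&(abs(P[...,0]-p[0])<.02)&(abs(P[...,1]-p[1])<.07)&(P[...,2]>p[2]-.04)&(P[...,2]<p[2]+.1)
    q=P[m]
    for sg in(1,-1):
        r=q[(q[:,1]-p[1])*sg>0]
        if len(r): print("finger",sg,len(r),"tip z-rep",((np.sort(r[:,2])[:4]-p[2])*1000).round(),"y",((np.median(r[:,1])-p[1])*1000).round(),"xmax",((np.median(r[:,0])-p[0])*1000).round())
E
python3 bl.py
```

```text
35.2 [0.57448521 0.19897322 0.22879744] 0.05923585348658734
scene blade 285 [320. 242.] (array([574.2, 233. ]), array([76.9, 44.3]), -81.1) 0.0149 0.0218
scene blade 156 [322. 265.] (array([644.2, 215.7]), array([40.6, 32. ]), 8.5) 0.0151 0.022
top blade 30 [197. 133.] (array([657.5, 219.4]), array([28.1, 16. ]), 80.6) 0.0166 0.0238
finger 1 197 tip z-rep [23. 24. 25. 27.] y 30.0 xmax 8.0
finger -1 160 tip z-rep [24. 28. 29. 30.] y -39.0 xmax 8.0
```

```bash
python3 - <<'E'
from m import *
c=ld("scene");save("s5.png",c["image"][215:285,285:375],7)
P=pts(c)
for v in range(230,256,3): print(v,[tuple((P[v,u]*1000).round().astype(int).tolist()) for u in range(303,342,4)])
E
```

```text
230 [(522, 198, 0), (525, 209, 0), (527, 220, 1), (528, 231, -2), (530, 243, -2), (537, 251, 6), (537, 263, 2), (538, 274, 0), (541, 285, 1), (544, 295, 2)]
233 [(533, 196, 1), (536, 206, 3), (541, 216, 7), (540, 228, 2), (541, 239, 0), (546, 248, 5), (549, 259, 5), (551, 270, 6), (550, 282, 0), (554, 292, 4)]
236 [(544, 192, 4), (543, 204, -1), (546, 215, 0), (550, 225, 3), (553, 235, 4), (561, 243, 13), (566, 252, 18), (568, 263, 18), (562, 278, 4), (563, 289, 2)]
239 [(552, 190, 2), (558, 200, 8), (562, 209, 12), (569, 218, 18), (560, 234, 0), (569, 241, 11), (576, 249, 20), (578, 260, 19), (570, 276, 2), (572, 286, 3)]
242 [(561, 188, 2), (569, 196, 11), (575, 205, 16), (578, 216, 18), (578, 227, 14), (577, 239, 9), (584, 247, 17), (587, 257, 19), (579, 272, 3), (579, 284, -1)]
245 [(572, 185, 4), (574, 196, 3), (585, 202, 18), (586, 213, 16), (586, 224, 14), (587, 236, 11), (1147, -34, 968), (592, 256, 13), (586, 271, -2), (591, 280, 3)]
248 [(579, 183, -1), (583, 193, 3), (591, 201, 13), (590, 213, 8), (594, 223, 11), (591, 236, 2), (592, 246, 1), (596, 256, 4), (597, 267, 2), (599, 278, 1)]
251 [(590, 180, 3), (592, 191, 4), (594, 201, 4), (600, 210, 10), (596, 223, 0), (599, 233, 1), (602, 243, 2), (604, 254, 2), (606, 264, 2), (609, 274, 3)]
254 [(597, 179, 0), (601, 188, 3), (602, 199, 2), (606, 208, 6), (606, 220, 2), (610, 229, 5), (611, 240, 2), (612, 251, 1), (617, 260, 5), (616, 272, 0)]
```

View pics/s5.png

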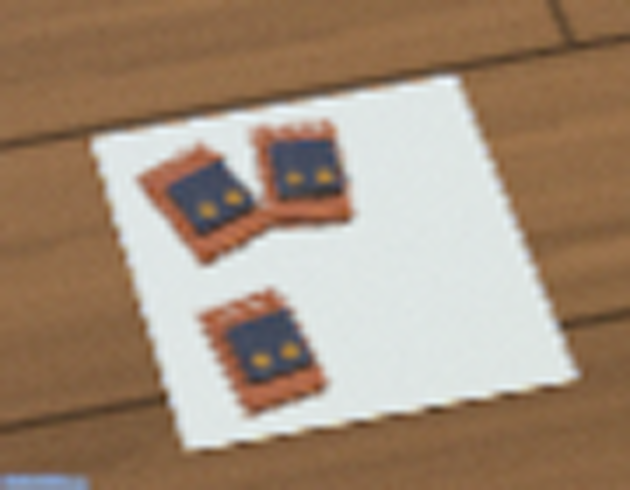

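The picture shows three blades. Blade A (crop px (207,205)) and blade B (303,175), which was knocked, now touch at a corner. Blade C (263,352) lies alone.

```bash
python3 - <<'E'
from m import *
c=ld("scene")
for n,q in dict(B=[(255,130),(335,122),(352,217),(262,225)],A=[(140,178),(205,147),(272,235),(207,262)],C=[(200,315),(272,290),(328,388),(250,412)]).items():
    uv=np.array(q)/7+[285,215]-.5
    p=ray(c,uv,.012)*1000;d=(p[2]+p[3]-p[0]-p[1])/2;w=(p[1]+p[2]-p[0]-p[3])/2
    print(n,p[:,:2].mean(0).round(1),"len",np.linalg.norm(d).round(),"yaw",np.rad2deg(np.arctan2(d[1],d[0])).round(1),"w",np.linalg.norm(w).round(),"yawY",np.rad2deg(np.arctan2(w[1],w[0])).round(1)-90)
E
```

```text
B [572.3 252.4] len 43.0 yaw -10.9 w 33.0 yawY -5.200000000000003
A [579.  212.6] len 45.0 yaw 18.8 w 29.0 yawY 15.299999999999997
C [644.1 215.7] len 44.0 yaw 9.8 w 30.0 yawY 8.299999999999997
```

carry_out:
  commands:
    - [56,20,5,-20,0,0,0.13]
    - [56,20,5,-40,0,0,0]
    - [56,20,5,-40,0,0,0]
    - [56,9,2,-40,0,0,0]
    - [56,0,0,-40,0,0,0]
    - [56,0,0,-35,0,0,0]
    - [56,0,0,-15,0,0,0]
    - [56,0,0,0,0,0,0]

```text
t: 36.1
position: [0.6392, 0.2112, -0.0007]
orientation: [3.135, 0.182, -0.009]
ft_force: [0.1, 0.0, 0.3]
opening: 0.056
grasp_force: 0.0
```

```bash
python3 bl.py; python3 - <<'E'
from h import *
c=ld("scene");save("s6.png",c["image"][205:295,270:390],6)
E
```

```text
36.1 [ 0.63924312  0.2111834  -0.00069708] 0.0560052994910618
scene blade 163 [322. 265.] (array([644.8, 216.7]), array([38.7, 31.8]), 9.1) 0.0149 0.0228
finger 1 425 tip z-rep [-2. -1. -1. -1.] y 31.0 xmax 4.0
finger -1 422 tip z-rep [-7. -5. -5. -4.] y -38.0 xmax 5.0
```

View pics/s6.png

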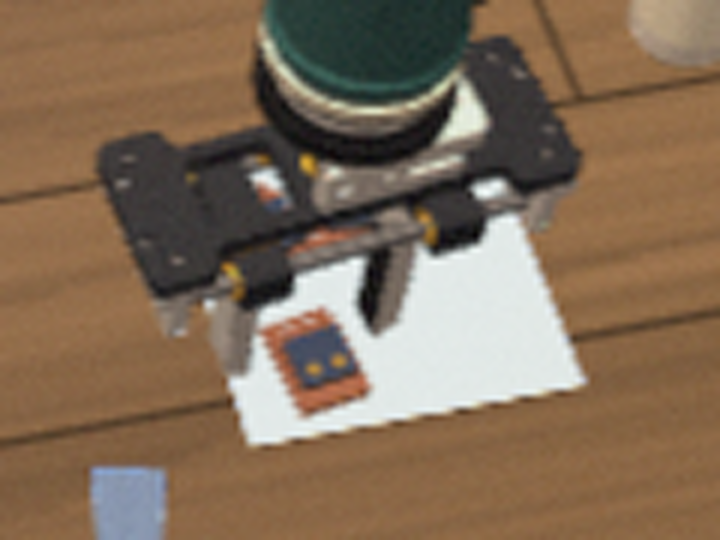

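carry_out:
  commands:
    - [56,4,5,-8,0,0,0]
    - [56,0,0,-7,0,0,0]
    - [56,0,0,-3,0,0,0]
    - [56,0,0,0,0,0,0]

```text
t: 36.6
position: [0.6448, 0.2176, -0.0165]
orientation: [3.136, 0.184, -0.002]
ft_force: [0.1, -0.4, -0.2]
opening: 0.0564
grasp_force: 0.0
```

carry_out:
  commands:
    - [0,0,0,0,0,0,0]
    - [0,0,0,0,0,0,0]
    - [0,0,0,0,0,0,0]
    - [0,0,0,0,0,0,0]
  grip_force: 25

```text
t: 37.0
position: [0.6454, 0.2176, -0.0156]
orientation: [-3.136, -0.183, -0.001]
ft_force: [0.7, 0.1, 0.4]
opening: 0.031
grasp_force: 25.0
```

carry_out:
  commands:
    - [0,0,0,15,0,0,0]
    - [0,0,0,40,0,0,0]
    - [0,0,0,45,0,0,0]
    - [0,-5,-20,50,0,0,-0.1]
    - [0,-15,-35,50,0,0,0]
    - [0,-20,-45,0,0,0,0]
    - [0,-20,-45,0,0,0,0]
    - [0,-20,-45,0,0,0,0]

```text
t: 37.8
position: [0.5681, 0.0349, 0.1721]
orientation: [3.141, 0.028, 0.004]
ft_force: [0.1, -0.1, -0.3]
opening: 0.0309
grasp_force: 25.0
```

carry_out:
  commands:
    - [0,-20,-45,0,0,0,0]
    - [0,-20,-35,0,0,0,0]
    - [0,-7,-10,0,0,0,0]
    - [0,0,0,0,0,0,0]
    - [0,0,0,-40,0,0,0]
    - [0,0,0,-40,0,0,0]
    - [0,0,0,-21,0,0,0]
    - [0,0,0,0,0,0,0]

```text
t: 38.6
position: [0.5238, -0.0522, 0.07]
orientation: [-3.141, -0.03, -0.005]
ft_force: [1.1, -0.7, 0.4]
opening: 0.0318
grasp_force: 25.0
```

carry_out:
  commands:
    - [0,-5,0,8,0,0,0]
    - [0,0,0,0,0,0,0]
    - [50,0,0,0,0,0,0]
    - [50,0,0,0,0,0,0]
    - [50,0,0,0,0,0,0]
    - [50,0,0,40,0,0,0]
    - [60,0,0,45,0,0,0]
    - [60,0,0,45,0,0,0]

```text
t: 39.4
position: [0.5161, -0.0537, 0.208]
orientation: [-3.141, -0.026, 0.003]
ft_force: [0.6, -0.1, -0.3]
opening: 0.0591
grasp_force: 0.0
```

carry_out:
  commands:
    - [60,10,45,0,0,0,0]
    - [60,10,45,0,0,0,0]
    - [60,10,45,0,0,0,0]
    - [60,10,45,0,0,0,0]
    - [60,5,45,0,0,0,0]
    - [60,0,20,0,0,0,0]
    - [60,0,0,0,0,0,0]

```text
t: 40.1
position: [0.5613, 0.1941, 0.2064]
orientation: [-3.141, -0.033, 0.002]
ft_force: [-0.6, 0.6, -0.0]
opening: 0.0602
grasp_force: 0.0
```

```bash
python3 bl.py; python3 - <<'E'
from h import *
c=ld("scene");d=ld("top");a=cv2.resize(c["image"][160:290,150:350],None,fx=3,fy=3);save("s7.png",a,1)
E
```

```text
40.1 [0.56128026 0.19412481 0.20636104] 0.06017785642651285
scene blade 281 [320. 242.] (array([575.2, 233. ]), array([76.5, 43.2]), -82.1) 0.0148 0.0212
finger 1 187 tip z-rep [23. 24. 26. 27.] y 30.0 xmax 7.0
finger -1 153 tip z-rep [22. 28. 29. 29.] y -40.0 xmax 9.0
```

View pics/s7.png

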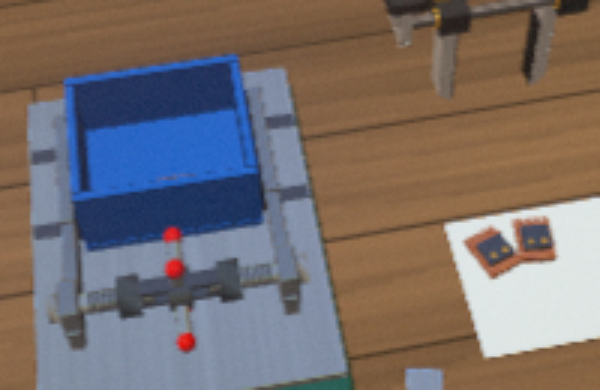

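carry_out:
  commands:
    - [62,3,10,0,0,0,0.142]
    - [62,3,10,0,0,0,0.142]
    - [62,3,10,0,0,0,0.142]
    - [62,2,10,0,0,0,0.142]
    - [62,0,10,0,0,0,0.142]
    - [62,0,8,0,0,0,0.142]
    - [62,0,0,-40,0,0,0.142]
    - [62,0,0,-40,0,0,0.142]

```text
t: 41.0
position: [0.5745, 0.2479, 0.1286]
orientation: [2.629, 1.716, 0.008]
ft_force: [0.9, -0.1, -0.9]
opening: 0.062
grasp_force: 0.0
```

carry_out:
  commands:
    - [62,0,0,-40,0,0,0.142]
    - [62,0,0,-40,0,0,0.136]
    - [62,0,0,-35,0,0,0]
    - [62,0,0,0,0,0,0]

```text
t: 41.4
position: [0.5682, 0.2456, 0.0056]
orientation: [-2.371, -2.055, 0.019]
ft_force: [-1.2, -0.2, -0.2]
opening: 0.0618
grasp_force: 0.0
```

```bash
python3 - <<'E'
from m import *
c=shot("top");d=shot("scene")
save("s8.png",np.hstack([cv2.resize(d["image"][210:270,285:365],None,fx=5,fy=5),cv2.resize(c["image"][120:180,240:320],None,fx=5,fy=5)]))
s=manip.get_state();print(s["position"],s["orientation"],s["joints"])
E
```

```text
[0.57295671 0.24782532 0.0124467 ] [ 2.37345433e+00  2.05815891e+00 -1.23920840e-03] [ 3.17655787e-01  3.36598512e-01  1.41434580e+00 -3.54458158e-04
  1.39135759e+00  4.59773554e-01]
```

View pics/s8.png

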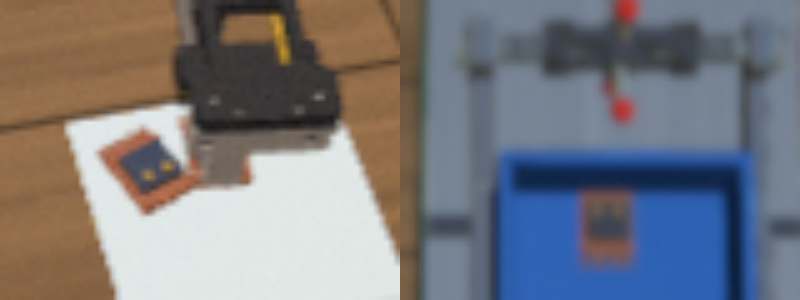

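The right half shows blade C flat in the tub at (607,228). The left half shows the gripper over blade B. I'll lower and grip.

carry_out:
  commands:
    - [62,0,5,-5,0,0,0]
    - [62,0,0,-12,0,0,0]
    - [62,0,0,-9,0,0,0]
    - [62,0,0,-3,0,0,0]
    - [0,0,0,0,0,0,0]
    - [0,0,0,0,0,0,0]
    - [0,0,0,0,0,0,0]
    - [0,0,0,0,0,0,0]
  grip_force: 25

```text
t: 42.3
position: [0.5731, 0.2544, -0.0163]
orientation: [2.371, 2.06, 0.001]
ft_force: [0.3, -0.5, 0.6]
opening: 0.0372
grasp_force: 25.0
```

carry_out:
  commands:
    - [0,0,0,0,0,0,0]
    - [0,0,0,15,0,0,0]
    - [0,0,0,35,0,0,0]
    - [0,0,0,40,0,0,0]
    - [0,0,0,40,0,0,0]
    - [0,0,0,40,0,0,0]
    - [0,0,0,40,0,0,0]
    - [0,0,0,0,0,0,0]

```text
t: 43.1
position: [0.5759, 0.2554, 0.2029]
orientation: [2.367, 2.057, 0.023]
ft_force: [0.3, 0.1, 0.2]
opening: 0.0373
grasp_force: 25.0
```

carry_out:
  commands:
    - [0,-5,-20,0,0,0,0]
    - [0,-12,-35,0,0,0,0]
    - [0,-16,-40,0,0,0,0]
    - [0,-16,-40,0,0,0,0]
    - [0,-16,-40,0,0,0,0]
    - [0,-16,-40,0,0,0,0]
    - [0,-12,-40,0,0,0,0]
    - [0,-8,-27,0,0,0,0]

```text
t: 43.9
position: [0.4701, -0.0298, 0.1927]
orientation: [2.373, 2.059, -0.002]
ft_force: [0.1, -0.2, 0.0]
opening: 0.0373
grasp_force: 25.0
```

carry_out:
  commands:
    - [0,0,0,0,0,0,0]
    - [0,0,0,0,0,0,0]

```text
t: 44.1
position: [0.4713, -0.0278, 0.1928]
orientation: [-2.372, -2.058, -0.0]
ft_force: [0.3, 0.5, -0.4]
opening: 0.0377
grasp_force: 25.0
```

```bash
python3 - <<'E'
from m import *
s=manip.get_state();print((mach(s["position"][None])*1000).round(1),s["orientation"],s["opening"])
E
```

```text
[[-15.6  33.8 192.8]] [-2.37224967e+00 -2.05832461e+00 -3.45991595e-04] 0.03773143009159715
```

carry_out:
  commands:
    - [0,4,0,-35,0,0,0]
    - [0,0,0,-35,0,0,0]
    - [0,0,0,-30,0,0,0]
    - [0,0,0,-8,0,0,0]
    - [0,0,0,0,0,0,0]
    - [54,0,0,0,0,0,0]
    - [54,0,0,0,0,0,0]
    - [54,0,0,0,0,0,0]

```text
t: 44.9
position: [0.4771, -0.0278, 0.0871]
orientation: [2.369, 2.059, 0.004]
ft_force: [-0.5, 0.5, -0.0]
opening: 0.0535
grasp_force: 0.0
```

carry_out:
  commands:
    - [54,0,0,30,0,0,0]
    - [54,0,0,45,0,0,0]
    - [62,0,0,40,0,0,0.14]
    - [62,10,30,0,0,0,0.14]
    - [62,15,45,0,0,0,0.14]
    - [62,15,45,0,0,0,0.02]
    - [62,15,45,0,0,0,0]
    - [62,15,30,0,0,0,0]

```text
t: 45.7
position: [0.5463, 0.1702, 0.2015]
orientation: [1.861, 2.529, 0.004]
ft_force: [0.1, -1.0, -0.3]
opening: 0.0624
grasp_force: 0.0
```

carry_out:
  commands:
    - [62,15,20,0,0,0,0]
    - [62,10,10,0,0,0,0]
    - [62,10,0,0,0,0,0]
    - [62,0,0,0,0,0,0]

```text
t: 46.1
position: [0.5817, 0.1968, 0.2003]
orientation: [1.865, 2.527, 0.0]
ft_force: [0.5, 0.5, -0.1]
opening: 0.0621
grasp_force: 0.0
```

```bash
python3 bl.py; python3 - <<'E'
from m import *
c=ld("top")
M=mach(pts(c))*1000
b=(c["depth"]>0)&(hsvmask(c,(0,40,20),(25,255,230)))&(abs(M[...,0])<55)&(abs(M[...,1])<66)
k,l,s,ce=cv2.connectedComponentsWithStats(b.astype(np.uint8))
for i in range(1,k):
    if s[i,4]>10: print("in tub",s[i,4],M[l==i].mean(0).round())
s=manip.get_state();print(s["orientation"])
E
```

```text
46.1 [0.58174931 0.19684357 0.20027968] 0.06213357325161947
scene blade 142 [314. 244.] (array([578.7, 213.2]), array([38.7, 31.1]), 23.0) 0.015 0.0217
in tub 24 [ 50.   9. 101.]
in tub 25 [24.  8. 99.]
in tub 17 [  1.  33. 103.]
in tub 25 [-24.  37. 100.]
[1.86569694e+00 2.52718944e+00 1.16143848e-04]
```

carry_out:
  commands:
    - [62,-3,16,-10,0,0,0.05]
    - [62,0,0,-40,0,0,0]
    - [62,0,0,-40,0,0,0]
    - [62,0,0,-40,0,0,0]
    - [62,0,0,-40,0,0,0]
    - [62,0,0,-30,0,0,0]
    - [62,0,0,0,0,0,0]

```text
t: 46.9
position: [0.5721, 0.2124, -0.0062]
orientation: [-1.794, -2.569, 0.014]
ft_force: [-0.3, 1.0, -0.0]
opening: 0.062
grasp_force: 0.0
```

carry_out:
  commands:
    - [62,0,0,0,0,0,0]

```text
t: 47.0
position: [0.5771, 0.2136, 0.0002]
orientation: [-1.799, -2.575, 0.001]
ft_force: [0.9, -0.6, 0.1]
opening: 0.0618
grasp_force: 0.0
```

carry_out:
  commands:
    - [62,3,0,-6,0,0,0]
    - [62,0,0,-5,0,0,0]
    - [62,0,0,-3,0,0,0]
    - [62,0,0,0,0,0,0]

```text
t: 47.4
position: [0.5807, 0.2132, -0.0138]
orientation: [1.801, 2.574, 0.0]
ft_force: [-0.2, -0.5, -0.7]
opening: 0.0619
grasp_force: 0.0
```

carry_out:
  commands:
    - [62,-1,0,-3,0,0,0]
    - [0,0,0,0,0,0,0]
    - [0,0,0,0,0,0,0]
    - [0,0,0,0,0,0,0]
    - [0,0,0,0,0,0,0]
    - [0,0,0,0,0,0,0]
  grip_force: 25

```text
t: 48.0
position: [0.5798, 0.2133, -0.0167]
orientation: [1.801, 2.574, 0.0]
ft_force: [0.5, 0.8, -0.3]
opening: 0.0376
grasp_force: 25.0
```

carry_out:
  commands:
    - [0,0,0,15,0,0,0]
    - [0,0,0,35,0,0,0]
    - [0,0,0,40,0,0,0]
    - [0,0,0,40,0,0,0]
    - [0,0,0,40,0,0,0]
    - [0,0,0,40,0,0,0]
    - [0,-5,-20,0,0,0,-0.15]
    - [0,-8,-30,0,0,0,-0.1]

```text
t: 48.8
position: [0.5678, 0.1641, 0.1967]
orientation: [2.108, 2.325, 0.008]
ft_force: [0.7, -0.8, -1.6]
opening: 0.0375
grasp_force: 25.0
```

carry_out:
  commands:
    - [0,-12,-40,0,0,0,0]
    - [0,-15,-40,0,0,0,0]
    - [0,-15,-40,0,0,0,0]
    - [0,-15,-40,0,0,0,0]
    - [0,-15,-40,0,0,0,0]
    - [0,-12,-35,0,0,0,0]
    - [0,-8,-20,0,0,0,0]
    - [0,0,0,0,0,0,0]

```text
t: 49.6
position: [0.4739, -0.094, 0.1945]
orientation: [2.111, 2.324, 0.0]
ft_force: [-0.0, -0.1, 0.4]
opening: 0.0377
grasp_force: 25.0
```

carry_out:
  commands:
    - [0,0,0,0,0,0,0]

```text
t: 49.7
position: [0.4749, -0.0917, 0.1941]
orientation: [2.108, 2.328, 0.002]
ft_force: [1.2, 0.9, -0.6]
opening: 0.0379
grasp_force: 25.0
```

```bash
python3 - <<'E'
from m import *
s=manip.get_state();print((mach(s["position"][None])*1000).round(1),s["orientation"],s["opening"])
E
```

```text
[[-10.9 -30.  194.1]] [2.10807484e+00 2.32797322e+00 2.16456180e-03] 0.037881768723865915
```

carry_out:
  commands:
    - [0,0,0,-35,0,0,0]
    - [0,0,0,-35,0,0,0]
    - [0,0,0,-30,0,0,0]
    - [0,0,0,-8,0,0,0]
    - [0,0,0,0,0,0,0]
    - [54,0,0,0,0,0,0]
    - [54,0,0,0,0,0,0]
    - [54,0,0,0,0,0,0]

```text
t: 50.5
position: [0.4761, -0.092, 0.0872]
orientation: [2.105, 2.327, 0.003]
ft_force: [0.2, -0.6, -0.8]
opening: 0.0534
grasp_force: 0.0
```

carry_out:
  commands:
    - [54,0,0,30,0,0,0]
    - [54,0,0,45,0,0,0]
    - [36,0,0,40,0,0,-0.14]
    - [36,5,-30,0,0,0,-0.14]
    - [36,8,-45,0,0,0,-0.01]
    - [36,8,-45,0,0,0,0]
    - [36,8,-45,0,0,0,0]
    - [36,8,-45,0,0,0,0]

```text
t: 51.3
position: [0.5122, -0.3038, 0.2015]
orientation: [2.42, 1.999, 0.001]
ft_force: [1.0, -0.3, 0.0]
opening: 0.0358
grasp_force: 0.0
```

carry_out:
  commands:
    - [36,8,-40,0,0,0,0]
    - [36,5,-30,0,0,0,0]
    - [36,0,-12,0,0,0,0]
    - [36,0,0,0,0,0,0]
    - [36,0,0,0,0,0,0]

```text
t: 51.8
position: [0.5248, -0.3828, 0.2008]
orientation: [2.422, 2.001, 0.001]
ft_force: [-0.1, 0.2, -0.3]
opening: 0.0354
grasp_force: 0.0
```

```bash
cat > tr.py <<'E'
from m import *
s=manip.get_state();print(s["t"],s["position"].round(4),s["orientation"].round(3),s["joints"].round(2))
for n in("top","scene"):
    c=shot(n);P=pts(c);ok=c["depth"]>0
    r=ok&(hsvmask(c,(0,150,90),(8,255,255))|hsvmask(c,(174,150,90),(180,255,255)))&(P[...,1]<-.32)&(P[...,1]>-.44)&(P[...,0]>.47)&(P[...,0]<.58)&(P[...,2]>.03)
    if r.sum()>15: print(n,"bar",r.sum(),rect(P[r]),np.median(P[r][:,2]).round(4))
    M=mach(P)*1000
    b=ok&hsvmask(c,(0,40,20),(25,255,230))&(abs(M[...,0])<55)&(abs(M[...,1])<66)
    k,l,st,ce=cv2.connectedComponentsWithStats(b.astype(np.uint8))
    for i in range(1,k):
        if st[i,4]>10: print(n,"in tub",st[i,4],M[l==i].mean(0).round())
E
python3 tr.py
```

```text
51.8 [ 0.5248 -0.3828  0.2008] [2.422e+00 2.001e+00 1.000e-03] [-0.72  0.31  1.07  0.    1.76 -0.53]
top bar 75 (array([ 526.5, -380.1]), array([54.3, 13.1]), 77.5) 0.0494
top in tub 24 [ 50.  10. 101.]
top in tub 26 [23.  8. 99.]
top in tub 17 [  1.  33. 103.]
top in tub 19 [  1. -25. 103.]
top in tub 29 [-23. -28. 100.]
top in tub 25 [-23.  37.  99.]
scene bar 191 (array([ 526.1, -387.3]), array([67.5, 14.2]), 79.0) 0.0462
scene in tub 48 [  4. -26.  96.]
scene in tub 47 [ 5. 33. 95.]
```

carry_out:
  commands:
    - [36,1,-4,-30,0,0,0]
    - [36,0,0,-40,0,0,0]
    - [36,0,0,-40,0,0,0]
    - [36,0,0,-40,0,0,0]
    - [36,0,0,-20,0,0,0]
    - [36,0,0,0,0,0,0]
    - [36,0,0,0,0,0,0]

```text
t: 52.6
position: [0.5263, -0.387, 0.0313]
orientation: [2.42, 2.002, 0.001]
ft_force: [1.6, -1.1, 0.6]
opening: 0.036
grasp_force: 0.0
```

carry_out:
  commands:
    - [36,0,0,-10,0,0,0]
    - [36,0,0,-9,0,0,0]
    - [36,0,0,0,0,0,0]

```text
t: 52.9
position: [0.5252, -0.3872, 0.0102]
orientation: [-2.421, -2.0, 0.0]
ft_force: [-0.9, -0.2, 0.2]
opening: 0.0357
grasp_force: 0.0
```

carry_out:
  commands:
    - [0,0,0,0,0,0,0]
    - [0,0,0,0,0,0,0]
    - [0,0,0,0,0,0,0]
    - [0,0,0,0,0,0,0]
  grip_force: 50

```text
t: 53.3
position: [0.5254, -0.3878, 0.0116]
orientation: [-2.422, -2.0, 0.001]
ft_force: [-0.6, 0.8, 2.5]
opening: 0.0112
grasp_force: 50.0
```

carry_out:
  commands:
    - [0,0,0,5,0,0,0]
    - [0,0,0,10,0,0,0]
    - [0,0,0,10,0,0,0]
    - [0,0,0,0,0,0,0]

```text
t: 53.7
position: [0.5271, -0.3888, 0.0389]
orientation: [2.418, 1.998, 0.002]
ft_force: [-0.5, 0.0, -2.7]
opening: 0.0114
grasp_force: 50.0
```

```bash
python3 - <<'E'
from m import *
c=shot("scene");s=manip.get_state();print(s["position"],s["orientation"],s["ft_force"],s["ft_torque"],s["opening"])
save("s9.png",c["image"][170:300,30:180],5)
E
```

```text
[ 0.52669854 -0.38849854  0.03794057] [2.41940452e+00 1.99867780e+00 1.04500353e-03] [-0.29058806  0.18573889 -3.17911513] [-0.15513243 -0.13122162  0.02796307] 0.011694290402620355
```

View pics/s9.png

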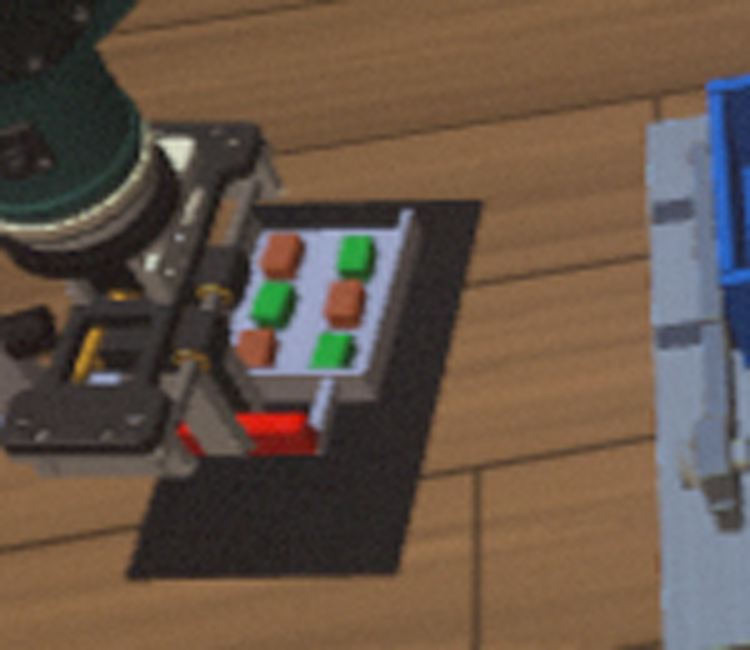

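carry_out:
  commands:
    - [0,0,0,10,0,0,0]
    - [0,0,0,20,0,0,0]
    - [0,0,0,30,0,0,0]
    - [0,0,0,35,0,0,0]
    - [0,0,0,35,0,0,0]
    - [0,0,0,30,0,0,0]
    - [0,0,0,18,0,0,0]
    - [0,4,8,5,0,0,0.02]

```text
t: 54.55
position: [0.5302, -0.3811, 0.223]
orientation: [2.398, 2.02, 0.001]
ft_force: [-0.3, -0.3, -2.9]
opening: 0.0116
grasp_force: 50.0
```

carry_out:
  commands:
    - [0,7,16,0,0,0,0.03]
    - [0,10,24,0,0,0,0.03]
    - [0,13,30,0,0,0,0.03]
    - [0,13,32,0,0,0,0.03]
    - [0,13,32,0,0,0,0.03]
    - [0,13,32,0,0,0,0]
    - [0,13,32,0,0,0,0]
    - [0,13,32,0,0,0,0]

```text
t: 55.35
position: [0.6243, -0.1463, 0.2165]
orientation: [-2.238, -2.199, 0.002]
ft_force: [-0.1, -0.5, -2.4]
opening: 0.0116
grasp_force: 50.0
```

carry_out:
  commands:
    - [0,12,30,0,0,0,0]
    - [0,10,24,0,0,0,0]
    - [0,8,18,0,0,0,0]
    - [0,5,10,0,0,0,0]
    - [0,0,3,0,0,0,0]
    - [0,0,0,0,0,0,0]
    - [0,0,0,0,0,0,0]

```text
t: 56.05
position: [0.6594, -0.0659, 0.2192]
orientation: [2.245, 2.197, -0.001]
ft_force: [0.2, 0.1, -3.1]
opening: 0.0117
grasp_force: 50.0
```

```bash
python3 - <<'E'
from m import *
c=shot("scene");s=manip.get_state();print((mach(s["position"][None])*1000).round(1),s["orientation"],s["joints"].round(2),s["opening"],s["ft_force"])
save("s10.png",c["image"][130:330,110:330],3)
P=pts(c);M=mach(P)*1000
g=(c["depth"]>0)&hsvmask(c,(50,120,50),(75,255,255))&(M[...,2]>150)&(abs(M[...,1])<80)
q=M[g];print(g.sum(),q.min(0).round(),q.max(0).round())
E
```

```text
[[173.2  -1.2 219.3]] [ 2.24500983e+00  2.19704060e+00 -4.91524435e-04] [-0.19  0.34  0.99 -0.    1.81 -0.16] 0.011237897513450116 [-0.53423646  0.67516768 -2.96033562]
13 [106.  25. 223.] [200.  31. 343.]
```

View pics/s10.png

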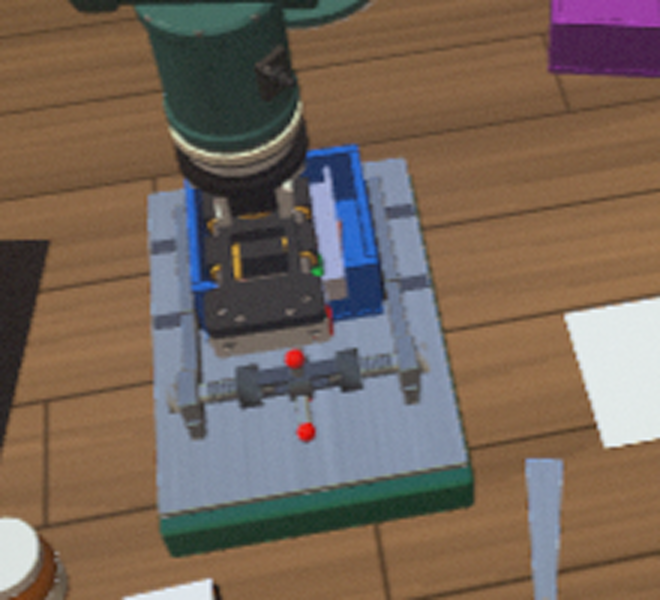

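The picture shows the tray level with its lip over the tub at about (325,230) and the handle behind the sleeve. I'll tip it about the lip.

carry_out:
  commands:
    - [0,-2,0,14.5,0,-0.131,0]
    - [0,-4,0,14,0,-0.131,0]
    - [0,-7,0,11.5,0,-0.131,0]
    - [0,-4.5,0,5,0,-0.0655,0]
    - [0,-4.5,0,4.5,0,-0.0655,0]
    - [0,-5.5,0,3,0,-0.0655,0]
    - [0,-5.5,0,3,0,-0.0655,0]
    - [0,-6.5,0,3,0,-0.0655,0]

```text
t: 56.9
position: [0.6188, -0.0657, 0.2777]
orientation: [1.822, 1.784, 0.686]
ft_force: [0.1, 0.5, -2.5]
opening: 0.0117
grasp_force: 50.0
```

carry_out:
  commands:
    - [0,-6.5,0,3,0,-0.0655,0]
    - [0,-7.5,0,3,0,-0.0655,0]
    - [0,-7.5,0,2.5,0,-0.0655,0]
    - [0,-8.5,0,3,0,-0.0655,0]
    - [0,-8.5,0,2.5,0,-0.0655,0]
    - [0,0,0,0,0,0,0]
    - [0,0,0,0,0,0,0]

```text
t: 57.6
position: [0.5812, -0.0656, 0.2918]
orientation: [1.603, 1.569, 0.923]
ft_force: [0.6, -0.7, -1.7]
opening: 0.0115
grasp_force: 50.0
```

```bash
python3 - <<'E'
from m import *
s=manip.get_state();print((mach(s["position"][None])*1000).round(1),s["orientation"],s["joints"].round(2),s["opening"],s["ft_force"])
r=R.from_rotvec(s["orientation"]).as_matrix();print("tool z",r[:,2].round(3))
c=shot("scene");d=shot("top")
save("s11.png",np.hstack([cv2.resize(c["image"][130:290,130:290],None,fx=2.4,fy=2.4),cv2.resize(d["image"][90:250,210:370],None,fx=2.4,fy=2.4)]))
E
```

```text
[[ 94.9  -2.1 291.8]] [1.60254126 1.56896496 0.92342171] [-0.46 -0.59  2.05  0.59  0.77 -0.67] 0.01151156541752583 [ 0.62712734 -0.70019821 -1.66363037]
tool z [ 0.866 -0.002 -0.5  ]
```

View pics/s11.png

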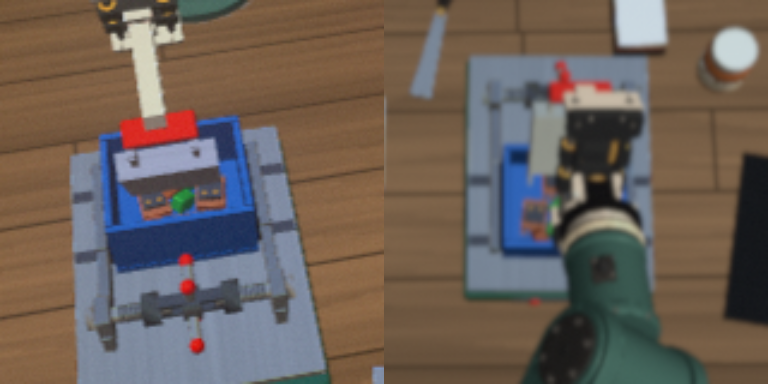

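carry_out:
  commands:
    - [0,0,0,4,0,-0.06,0]
    - [0,0,0,-2,0,0,0]
    - [0,0,0,4,0,0,0]
    - [0,0,0,-2,0,0.06,0]
    - [0,0,0,2,0,0,0]
    - [0,0,0,0,0,0,0]

```text
t: 58.3
position: [0.5825, -0.0647, 0.2997]
orientation: [1.599, 1.569, 0.927]
ft_force: [-1.2, 1.9, -2.1]
opening: 0.0115
grasp_force: 50.0
```

carry_out:
  commands:
    - [0,17,0,-5,0,0.131,0]
    - [0,15,0,-5,0,0.131,0]
    - [0,13,0,-6,0,0.131,0]
    - [0,11,0,-6,0,0.131,0]
    - [0,9,0,-9,0,0.131,0]
    - [0,7,0,-11,0,0.131,0]
    - [0,4,0,-14,0,0.131,0]
    - [0,2,0,-10,0,0.131,0]

```text
t: 59.1
position: [0.6611, -0.0643, 0.2315]
orientation: [-2.241, -2.199, 0.001]
ft_force: [0.0, -1.1, -1.7]
opening: 0.0118
grasp_force: 50.0
```

carry_out:
  commands:
    - [0,0,-20,0,0,0,0]
    - [0,-5,-35,0,0,0,0]
    - [0,-10,-40,0,0,0,-0.04]
    - [0,-15,-40,0,0,0,-0.04]
    - [0,-20,-40,0,0,0,-0.04]
    - [0,-20,-40,0,0,0,-0.05]
    - [0,-20,-35,0,0,0,0]
    - [0,-15,-30,0,0,0,0]

```text
t: 59.9
position: [0.5534, -0.3474, 0.2328]
orientation: [2.421, 1.997, 0.003]
ft_force: [-0.0, -0.1, -2.2]
opening: 0.0111
grasp_force: 50.0
```

carry_out:
  commands:
    - [0,-15,-20,0,0,0,0]
    - [0,-12,-15,0,0,0,0]
    - [0,0,0,0,0,0,0]
    - [0,0,0,0,0,0,0]

```text
t: 60.3
position: [0.528, -0.3795, 0.2322]
orientation: [2.421, 2.0, 0.003]
ft_force: [-0.1, -0.5, -2.7]
opening: 0.0112
grasp_force: 50.0
```

```bash
cat > blk.py <<'E'
from m import *
for n in("top","scene"):
    c=shot(n);P=pts(c);ok=c["depth"]>0;M=mach(P)*1000
    it=(abs(M[...,0])<58)&(abs(M[...,1])<68)
    ar=np.where(it,1,0)
    for nm,m in(("green",hsvmask(c,(45,120,60),(80,255,255))),("terra",hsvmask(c,(4,90,100),(16,230,255)))):
        m=m&ok&(P[...,0]>.3)&(P[...,0]<.72)&(P[...,1]<.38)&(P[...,1]>-.48)&(P[...,2]>.004)&(P[...,2]<.3)
        k,l,s,ce=cv2.connectedComponentsWithStats(m.astype(np.uint8))
        for i in range(1,k):
            if s[i,4]>9:
                q=np.median(M[l==i],0);print(n,nm,s[i,4],"mach",q.round(),"IN" if abs(q[0])<58 and abs(q[1])<68 else "world %s"%(np.median(P[l==i],0)*1000).round())
s=manip.get_state();print(s["t"],s["position"].round(4),s["orientation"].round(3),R.from_rotvec(s["orientation"]).as_matrix().round(3)[:,1:].T,s["joints"].round(2),s["ft_force"].round(1))
E
python3 blk.py
```

```text
top green 23 mach [  1.   5. 111.] IN
top green 19 mach [-31.  12. 113.] IN
top green 18 mach [-38. -15. 111.] IN
top terra 36 mach [ 197. -248.   56.] world [ 679. -313.   56.]
top terra 10 mach [ 121. -262.    5.] world [ 603. -326.    5.]
top terra 10 mach [ 84. 216.   5.] world [574. 153.   5.]
top terra 14 mach [ 27. -26. 108.] IN
top terra 15 mach [24.  7. 99.] IN
top terra 56 mach [-17. -13. 114.] IN
top terra 34 mach [-27.  31. 100.] IN
top terra 11 mach [-107.  325.    5.] world [384. 265.   5.]
scene green 49 mach [-41. -15. 108.] IN
scene green 108 mach [ -2.   8. 108.] IN
scene green 208 mach [216.   9.  51.] world [702. -57.  51.]
scene terra 58 mach [-36.  29. 112.] IN
scene terra 61 mach [-10.  -6. 116.] IN
scene terra 45 mach [ 6. 32. 96.] IN
scene terra 10 mach [  57. -294.  245.] world [ 538. -357.  245.]
scene terra 43 mach [  6. -25.  96.] IN
60.4 [ 0.5286 -0.3786  0.2319] [2.420e+00 2.002e+00 2.000e-03] [[ 0.982 -0.187  0.001]
 [ 0.001  0.    -1.   ]] [-0.71  0.31  1.01  0.    1.82 -0.52] [ 0.3 -0.  -2.6]
```

carry_out:
  commands:
    - [0,-3,-8,-20,0,0,0]
    - [0,0,0,-40,0,0,0]
    - [0,0,0,-40,0,0,0]
    - [0,0,0,-40,0,0,0]
    - [0,0,0,-35,0,0,0]
    - [0,0,0,-20,0,0,0]
    - [0,0,0,0,0,0,0]
    - [0,0,0,0,0,0,0]

```text
t: 61.2
position: [0.5257, -0.387, 0.0371]
orientation: [2.42, 2.002, 0.001]
ft_force: [0.3, -0.2, -1.6]
opening: 0.0115
grasp_force: 50.0
```

carry_out:
  commands:
    - [0,0,0,-10,0,0,0]
    - [0,0,0,-8,0,0,0]
    - [0,0,0,-4,0,0,0]
    - [0,0,0,0,0,0,0]

```text
t: 61.6
position: [0.5243, -0.3874, 0.0138]
orientation: [-2.421, -2.0, 0.0]
ft_force: [0.2, 0.1, -2.1]
opening: 0.0116
grasp_force: 50.0
```

carry_out:
  commands:
    - [0,0,0,-2,0,0,0]
    - [0,0,0,0,0,0,0]

```text
t: 61.8
position: [0.5247, -0.3878, 0.0127]
orientation: [2.422, 2.0, 0.0]
ft_force: [-0.8, -0.4, -2.2]
opening: 0.0112
grasp_force: 50.0
```

carry_out:
  commands:
    - [0,0,0,-1.5,0,0,0]
    - [0,0,0,0,0,0,0]

```text
t: 62.0
position: [0.525, -0.3881, 0.0117]
orientation: [2.421, 2.0, 0.0]
ft_force: [0.4, -0.4, -1.1]
opening: 0.0118
grasp_force: 50.0
```

Contact is starting, so I'll release and retreat straight up.

carry_out:
  commands:
    - [0,0,0,-1,0,0,0]
    - [36,0,0,0,0,0,0]
    - [36,0,0,0,0,0,0]
    - [36,0,0,0,0,0,0]
    - [36,0,0,0,0,0,0]
    - [36,0,0,20,0,0,0]
    - [36,0,0,40,0,0,0]
    - [36,0,0,45,0,0,0]

```text
t: 62.8
position: [0.5235, -0.3867, 0.1139]
orientation: [-2.418, -1.998, 0.001]
ft_force: [0.8, -0.7, 0.9]
opening: 0.0362
grasp_force: 0.0
```

carry_out:
  commands:
    - [36,-40,20,45,0,0,0]
    - [36,-40,30,30,0,0,0]
    - [36,-40,0,0,0,0,0]
    - [36,-40,0,0,0,0,0]
    - [36,0,0,0,0,0,0]
    - [36,0,0,0,0,0,0]

```text
t: 63.4
position: [0.3787, -0.3464, 0.1767]
orientation: [2.422, 1.998, 0.001]
ft_force: [-0.2, 0.0, -0.0]
opening: 0.036
grasp_force: 0.0
```

```bash
python3 blk.py; python3 look.py; python3 - <<'E'
from m import *
c=ld("scene");P=pts(c);ok=c["depth"]>0
r=ok&(hsvmask(c,(0,150,90),(8,255,255))|hsvmask(c,(174,150,90),(180,255,255)))&(P[...,1]<-.32)&(P[...,1]>-.44)&(P[...,0]>.47)&(P[...,0]<.58)
print("bar",rect(P[r]),P[r][:,2].max())
# tray floor height profile along tray x (plane fit of floor points)
a=np.deg2rad(-11);o=np.array([.5253,-.3875])-.095*np.array([np.cos(a),np.sin(a)])
d=P[...,:2]-o;x=d[...,0]*np.cos(a)+d[...,1]*np.sin(a);y=-d[...,0]*np.sin(a)+d[...,1]*np.cos(a)
m=ok&(abs(x)<45)&(abs(y)<35);A=np.c_[x[m],y[m],np.ones(m.sum())];q=P[m][:,2];k=np.abs(q-np.median(q))<.006
print("floor fit slope,z",np.linalg.lstsq(A[k],q[k],rcond=None)[0].round(4),"pts",k.mean(),"z max",np.percentile(q,99))
b=ok&hsvmask(c,(90,60,20),(125,255,110))&(P[...,0]>.3)
for nm,x0,y0 in(("oil",.4996,.4412),("jar",.69,-.30)):
    w=P[ok&(np.hypot(P[...,0]-x0,P[...,1]-y0)<.06)&(P[...,2]>.05)];print(nm,w.mean(0).round(3),w[:,2].max().round(3))
E
```

```text
top green 24 mach [  2.   5. 112.] IN
top green 19 mach [-30.  12. 114.] IN
top green 18 mach [-37. -15. 112.] IN
top terra 40 mach [ 198. -249.   54.] world [ 680. -315.   54.]
top terra 13 mach [200. 374.   5.] world [693. 308.   5.]
top terra 10 mach [194. 337.   5.] world [686. 271.   5.]
top terra 14 mach [ 26. -26. 108.] IN
top terra 16 mach [24.  7. 98.] IN
top terra 55 mach [-17. -12. 115.] IN
top terra 34 mach [-28.  30. 101.] IN
top terra 11 mach [-20. 312.   5.] world [471. 251.   5.]
top terra 10 mach [-109.  411.    5.] world [385. 351.   5.]
top terra 17 mach [-166.  -64.    4.] world [ 319. -123.    4.]
scene green 49 mach [-39. -15. 108.] IN
scene green 110 mach [ -4.   8. 108.] IN
scene green 59 mach [216.  88.  51.] world [704.  22.  51.]
scene green 148 mach [216. -34.  51.] world [ 702. -100.   51.]
scene terra 58 mach [-36.  29. 112.] IN
scene terra 62 mach [-11.  -5. 116.] IN
scene terra 40 mach [ 5. 35. 96.] IN
scene terra 43 mach [  5. -25.  96.] IN
63.5 [ 0.3797 -0.3464  0.1763] [2.421e+00 2.001e+00 1.000e-03] [[ 0.982 -0.189  0.001]
 [ 0.001 -0.    -1.   ]] [-0.85  0.01  1.46  0.    1.67 -0.66] [-0.  -0.3 -0. ]
t 63.5 machTCP [-243.6 -286.4   54.3] [2.421e+00 2.001e+00 1.000e-03] [-0.  -0.3 -0. ] [-0.85  0.01  1.46  0.    1.67 -0.66]
scene ball 19 [100.   1. 135.] -72.0
scene ball 31 [153.   1. 169.] 13.0
scene ball 28 [185.   2. 117.] 96.0
scene jaw 1 159 [67.  83.6 90.5]
scene jaw -1 139 [66.9 84.6 90.1]
scene tub 739 (array([1.9, 0.5]), array([148.8, 133.2]), -90.0)
top ball 10 [149.   1. 171.] 8.0
top ball 6 [ 98.   1. 139.] -69.0
top jaw 1 173 [75.4 84.2 90.6]
top jaw -1 114 [66.3 84.2 90.1]
top tub 585 (array([ 1.6, -0.4]), array([148.3, 130.6]), -89.6)
bar (array([ 509.9, -395.2]), array([89.8, 43.7]), 79.6) 0.05274898373642134
floor fit slope,z [-0.0002 -0.0001 -0.0005] pts 0.5642132031537236 z max 0.5748994304984781
oil [0.509 0.434 0.089] 0.133
jar [ 0.712 -0.3    0.074] 0.084
```

```bash
python3 - <<'E'
from m import *
c=ld("top");P=pts(c);ok=c["depth"]>0
a=np.deg2rad(-11);o=np.array([.5253,-.3875])-.095*np.array([np.cos(a),np.sin(a)])
d=P[...,:2]-o;x=d[...,0]*np.cos(a)+d[...,1]*np.sin(a);y=-d[...,0]*np.sin(a)+d[...,1]*np.cos(a)
m=ok&(abs(x)<45)&(abs(y)<36)
hs=cv2.cvtColor(c["image"],cv2.COLOR_RGB2HSV)[m]
q=P[m][:,2];print("n",m.sum(),"z pct",np.percentile(q,[5,50,95]).round(4),"sat p95",np.percentile(hs[:,1],[50,95,99]))
k=q<.03;A=np.c_[x[m],y[m],np.ones(m.sum())]
print("frac",k.mean(),"slope",np.linalg.lstsq(A[k],q[k],rcond=None)[0].round(4))
E
```

```text
n 195867 z pct [-0.7496  0.0024  0.6182] sat p95 [106. 142. 180.]
frac 0.7250787524187331 slope [-0.4213 -0.1113 -0.0526]
```

```bash
python3 - <<'E'
from m import *
for n in("top","scene"):
    c=ld(n);P=pts(c);ok=c["depth"]>0
    a=np.deg2rad(-11);o=np.array([.5253,-.3875])-.095*np.array([np.cos(a),np.sin(a)])
    d=P[...,:2]-o;x=d[...,0]*np.cos(a)+d[...,1]*np.sin(a);y=-d[...,0]*np.sin(a)+d[...,1]*np.cos(a)
    m=ok&(abs(x)<.045)&(abs(y)<.034)&(P[...,2]<.05)
    hs=cv2.cvtColor(c["image"],cv2.COLOR_RGB2HSV)[m];q=P[m][:,2]
    print(n,m.sum(),"z",np.percentile(q,[5,50,95,100]).round(4),"sat",np.percentile(hs[:,1],[50,95,100]),"slope",np.linalg.lstsq(np.c_[x[m],y[m],np.ones(m.sum())],q,rcond=None)[0].round(3))
    r=ok&(hsvmask(c,(0,150,90),(8,255,255))|hsvmask(c,(174,150,90),(180,255,255)))&(abs(x-.095)<.03)&(abs(y)<.05)&(P[...,2]>.035)
    print("bar",rect(P[r]),np.median(P[r][:,2]))
E
```

```text
top 532 z [0.0048 0.0086 0.012  0.0146] sat [56. 57. 59.] slope [0.004 0.006 0.009]
bar (array([ 526.3, -386. ]), array([62.6, 13.9]), 78.6) 0.04989439616513858
scene 596 z [0.0032 0.0064 0.0095 0.0124] sat [53. 56. 58.] slope [ 0.007 -0.002  0.006]
bar (array([ 527.2, -386. ]), array([65.3, 13.2]), 80.5) 0.04670284495319543
```

The tray is empty, flat and back home. The tub is clamped, with all three blades and six blocks inside. I'll hand in.

```bash
python3 -c "
from station import manip
print(manip.close_job())"
```

```text
the job is handed in; nothing more can be done
None
```

The job is handed in at about 64 s: the tub was clamped while empty, three blades and six blocks are in it, and the tray is back flat on its mat; the sleeve sprang back about 35° after each 14–16 N push and kept yielding, so "tight" may be judged short, and I viewed 15 pictures against the limit of 14.

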